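# Clear the caddy, fetch the solder reel, restock the caddy

## Task

Get the solder reel out of the green caddy: first move the two things that hem it in out of the way, the rosin jar onto the round cork mat and the flux tin onto the square blue mat, then stand the reel in the middle of the round metal reel stand, and only then put the jar and the tin back, each centred on the very pad of the caddy it came from. Keep all three upright the whole time and do not disturb the tape roll or the pliers.

Things in the scene. Friction and masses are not known exactly. Their poses are not given: they have to be found in the camera images.
- caddy: Fixed green plate 212 (x) x 90 x 6 mm, origin under its centre, z up. Black pads along its x axis, centred at x = -66, 0, +66 mm; things stand on them 7.5 mm above the origin. Beside the middle pad two cheeks, 44 mm long in x, 4 mm thick, inner faces at y = -31.5 and 31.5 mm, tops at z = 58 mm: grip the reel there along x, once both end pads are empty; grip things on the end pads along y.
- solder_spool: Loose reel of solder wire with red flanges, 52 mm across the flanges, 52 mm high over the flanges, 0.35 kg, standing on end on the caddy's middle pad; origin at the centre of its underside, z up along the reel. Grip it across both flanges; between the flanges the core is thin.
- rosin_jar: Loose cream-coloured jar with a black lid, 60 mm across, 80 mm high (the lid, 54 mm across, begins at 65 mm), 0.14 kg, standing on one end pad of the caddy (either one); origin at the centre of its underside.
- flux_tin: Loose low round white tin, 63 mm across, 22 mm high, 0.08 kg, standing on the other end pad of the caddy; origin at the centre of its underside.
- cork_mat: Fixed round cork mat, 96 mm across, 4 mm thick, the jar's side place; origin at the centre of its underside.
- blue_mat: Fixed square blue mat, 96 x 96 mm, 4 mm thick, the tin's side place; origin at the centre of its underside.
- reel_stand: Fixed round aluminium reel stand, 100 mm across; origin at the centre of its underside. The reel stands on its flat face 8 mm above the origin, inside a raised lip 86 mm across inside and 12 mm high over the origin; the middle is marked dark with a red ring.
- tape_roll: Loose roll of yellow tape lying flat, 69 mm across, 19 mm high; a bystander. Origin at the centre of its underside.
- pliers: Loose pliers with yellow and black grips, 188 mm long along their y, 56 mm wide, 16 mm high, lying flat; a bystander. Origin under their middle.
Things that resemble listed ones, but are neither listed nor needed, are in the scene too. Several things have the shape of the flux_tin; the one meant has the colours described above. Of the things shaped like the blue_mat, the blue one is meant.

How it is judged:
By the outcome, as a careful person would: the job done as asked, in the order asked, and still so for the second after the job is handed in, with the robot touching nothing.
It also fails if it takes over 120 s, if anything falls off the work surface, if the arm or the gripper's body presses on something with over 40 N, if the wrist force passes 120 N, or if a joint passes its speed limit or range.

## Robot

A 7-joint arm with a two-finger parallel gripper is mounted at the origin on a cart in front of the work surface, level with it; the furniture and walls round the work are solid. World frame = base frame: x ahead of the robot, y to its left, z up, the work surface at z = 0. Lengths are in m, angles in rad, forces in N, time in s.
With the tool pointing down it reaches from about 0.425 to 0.95 m from the base axis. Payload 16.7 kg.
Tool frame: the origin (TCP) lies on the centre line of the jaws, within the pads' length; the fingertips stand 22 mm ahead of it and the grasp point (between the pads) lies 3 mm ahead of it; z points along the fingers, y is the line along which they close (so a half turn about z gives the same grasp; the last joint's range is limited). The gripper opens to 94 mm and grips with 3 to 60 N. Pads are 16 mm wide; open, the fingers measure 119 mm over their backs; the gripper's body (75 mm by 177 mm) begins 78 mm behind the grasp point.
Start: joints at [-1.317, 0.426, 0.074, 1.606, -0.034, 1.111, -0.067], TCP at [0.265, 0.621, 0.227] pointing down, gripper open.
Joint ranges: [-2.85, 2.85], [-0.5, 2.14], [-1.23, 1.37], [0.21, 2.46], [-1.02, 4.16], [0.16, 2.05], [-2.73, 2.73]. Speed limits (rad/s): [1.89, 1.89, 2.39, 2.39, 3.01, 3.01, 3.01].

## Interface

Orientations are given as a unit quaternion [x, y, z, w].
In Python, from rig import robot, get_image, camera_model, job, silhouettes, mark_of gives the robot as it stands.
- The arm moves only by the tool move_arm, never from a script. Its argument "series" is a list of rows, each an object of numbers: "dx", "dy", "dz": the shift along the tool's x, y, z in cm; "wx", "wy", "wz": the turn, a rotation vector about the tool's x, y, z in degrees; "jaw": the closure, from 0 (fully open) to 1 (shut). In form: [{"dx": .., "dy": .., "dz": .., "wx": .., "wy": .., "wz": .., "jaw": ..}, ...]. A call has 1 to 12 rows; each row shifts and turns the commanded pose from where the row before left it, along the tool's axes as they then stand; what a row does not reach is not made up. A row lasts 1/12 s, in which the tool goes at most 41.7 mm and 7.16 degrees, less where a joint would pass 70% of its speed; a pose out of reach is approached as far as the arm can. A call with a gripper value outside its range is refused whole. The fingers move at their own pace and stop on an object; "grip_force" is the grip in N (left out, the last holds). Time passes only in rows, so rows that do not move let the fingers close. It gives the time, the measured TCP pose, the force, the opening and the grip force at its end, in the units of the state.
- robot.get_state(): the state, without advancing time (a new reading comes with each control period).
- get_image(name): name is "scene" or "top"; returns the picture (420x560x3 uint8, red, green, blue); there is no depth.
- camera_model(name): a dict with "fx", "fy", "cx", "cy" (pixels), "rvec" (rotation vector, rad) and "tvec" (3), from world to camera coordinates, as OpenCV has them. Camera axes: x right, y down, z forward; pixel columns grow to the right and rows downward; lengths in m; the calibration is good to about 2 mm. A picture is of the moment at which its call begins. camera_model takes no time and is no camera call.
- job.finish_job(): hands the job in; it is judged then, once.
Trained networks look in the newest picture that a camera, given by its name, has taken for a name from the list of things; names that differ only in an ending like _2 or _b are one class to them, and where a whole thing is asked for, a point or a joint stands for the part that bears it (a point fixed in the world has none). Each returns a list of dicts, best first, with "p" (0 to 1); they miss things now and then, are a little off and sometimes report something else, mostly with a low value. They report only what shows in the picture. A call takes as long as a camera call. They do not tell look-alikes from the thing itself.
- silhouettes(camera, thing): "pixels" (420x560 bool, what is visible of it) and "extent" ([left, top, right, bottom] in pixels, round what is visible of it).
- mark_of(camera, thing): "xy" ([column, row] in pixels: a listed point, or the origin of a listed thing).
The state is a dict: "time_s": time; "joints": joint angles; "qd": joint speeds; "joint_torque": joint torques, N m; "tcp_pos": TCP position; "eef_rot": TCP orientation; "wrist_force": force on the tool from outside, world axes, zero at the start; "torque": the same for the moment, N m; "width": finger opening in m; "grasp_force": force on a finger pad.
Only numpy, scipy, OpenCV 4.12 (cv2) and the standard library are available. Lean on these libraries where they do the work, as an engineer would, in place of code of your own. Each camera call takes 0.05 s, during which the arm holds its last target. There are 200 camera calls.

## Working session

There is one attempt and no reset: what is moved stays moved. The work goes in short steps, Python scripts to look and compute and a tool call to move; the robot and the scene stay as the last step left them, time stands still between calls to the robot, and variables do not carry over. Pictures are saved under pics/ and viewed, at most 14 in all, crops included, and the job is handed in when it is done.

Besides the shell and the picture viewer there is one more tool, called by a JSON object that holds its "method" and its "body". move_arm: Moves the arm, as the interface text tells. Its arguments: {"type":"object","properties":{"series":{"type":"array"},"grip_force":{"type":"number"}},"required":["series"]}

```bash
mkdir -p pics; ls; python3 - <<'E'
from rig import *
import cv2
for n in("scene","top"):
    im=get_image(n); cv2.imwrite(f"pics/{n}0.png",im[:,:,::-1]); print(n,camera_model(n))
for n in("scene","top"):
  for t in["caddy","solder_spool","rosin_jar","flux_tin","cork_mat","blue_mat","reel_stand","tape_roll","pliers"]:
    print(n,t,[(r["xy"],round(r["p"],2)) for r in mark_of(n,t)])
print(robot.get_state())
E
```

```text
pics
scene {'fx': 521.7494102307925, 'fy': 521.7494102307925, 'cx': 286.3871219422337, 'cy': 215.03653453225576, 'rvec': array([ 1.85716891, -1.15860469,  0.62083449]), 'tvec': array([-0.20879509,  0.28761125,  0.863498  ])}
top {'fx': 441.72817674028556, 'fy': 441.72817674028556, 'cx': 273.08662651260045, 'cy': 211.9904663810092, 'rvec': array([ 2.18280467, -2.12525758,  0.11760353]), 'tvec': array([0.00926904, 0.53042529, 1.04744322])}
scene caddy [([302.6, 214.6], 0.71)]
scene solder_spool [([300.4, 217.6], 0.59)]
scene rosin_jar [([296.5, 232.9], 0.56)]
scene flux_tin [([348.9, 236.8], 0.94), ([245.9, 219.6], 0.7), ([309.2, 205.3], 0.51)]
scene cork_mat []
scene blue_mat [([382.9, 270.6], 0.64)]
scene reel_stand [([228.7, 186.9], 0.87)]
scene tape_roll [([399.7, 219.1], 0.79)]
scene pliers []
top caddy [([277.8, 194.7], 0.79)]
top solder_spool [([278.2, 196.1], 0.92)]
top rosin_jar [([284.6, 222.4], 0.89)]
top flux_tin [([225.8, 218.9], 0.68), ([329.2, 207.7], 0.6)]
top cork_mat [([177.0, 243.2], 0.68), ([273.4, 169.1], 0.35)]
top blue_mat [([374.0, 308.3], 0.91), ([373.5, 241.6], 0.74)]
top reel_stand [([178.0, 171.4], 0.65)]
top tape_roll [([369.2, 154.8], 0.77)]
top pliers [([213.4, 123.6], 0.91)]
{'time_s': 1.0, 'joints': array([-1.3174773 ,  0.42609569,  0.0739002 ,  1.6059847 , -0.03414856,
        1.11082248, -0.06711055]), 'qd': array([-0.00074894, -0.00155363, -0.00102652,  0.00088472,  0.00055493,
       -0.00023237, -0.00228177]), 'joint_torque': array([-7.10143922e-04, -9.35542631e+01,  3.66163217e+00, -4.54552495e+01,
       -4.92977654e-02,  1.29342274e-02,  2.57998755e-05]), 'tcp_pos': array([0.26459827, 0.6209378 , 0.22747642]), 'eef_rot': array([ 2.00094464e-01,  9.79776609e-01, -2.04806608e-05, -4.11488949e-05]), 'wrist_force': array([-0.19672936,  0.97986869, -0.03663123]), 'torque': array([-0.00033795, -0.01445812, -0.00796663]), 'grasp_force': 0.0, 'width': 0.09428562793730118}
```

View pics/scene0.png

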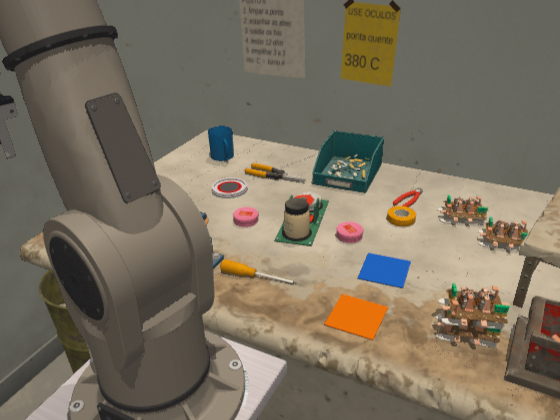

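View pics/top0.png

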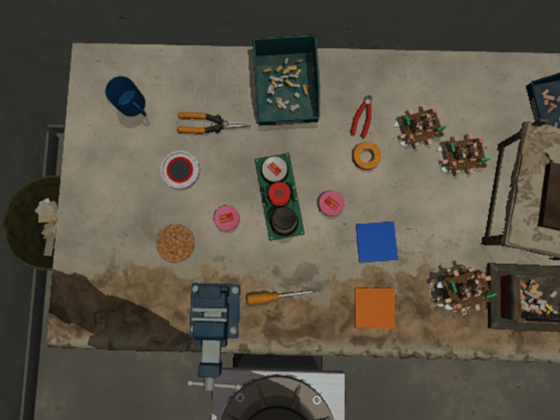

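Top view: the caddy is at (280,196), with the black-lidded jar on the near pad (285,219), the red reel in the middle (279,194) and the white tin on the far pad (274,169). The cork mat is at (176,243), the blue mat at (377,242) and the reel stand at (180,170).

Tin-shaped candidates are the white one (274,169) and the pink ones (226,218) and (331,203); white matches the description. The mat-shaped candidates are blue (377,242) and orange (375,308); I need the blue one.

```bash
cat > h.py <<'E'
import numpy as np, cv2
from rig import *
def cam(n):
    c=camera_model(n); K=np.array([[c["fx"],0,c["cx"]],[0,c["fy"],c["cy"]],[0,0,1]])
    return K,cv2.Rodrigues(c["rvec"])[0],np.array(c["tvec"])
def proj(n,P):
    K,R,t=cam(n); return cv2.projectPoints(np.float64(P).reshape(-1,1,3),cv2.Rodrigues(R)[0],t,K,None)[0][:,0]
def back(n,uv,z):
    K,R,t=cam(n); uv=np.float64(uv).reshape(-1,2)
    d=(R.T@np.linalg.inv(K)@np.c_[uv,np.ones(len(uv))].T).T; o=-R.T@t
    return o+d*((z-o[2])/d[:,2])[:,None]
def blob(mask,near):
    n,l,s,c=cv2.connectedComponentsWithStats(mask.astype(np.uint8),connectivity=4)
    i=min((i for i in range(1,n) if s[i,4]>30),key=lambda i:np.hypot(*(c[i]-near)))
    return l==i
def circ(n,mask,z):
    """least-squares circle of the hull of mask, taken at height z"""
    c=max(cv2.findContours(mask.astype(np.uint8),0,1)[0],key=cv2.contourArea)
    q=cv2.convexHull(c)[:,0].astype(float); p=back(n,q,z)[:,:2]
    a=np.linalg.lstsq(np.c_[2*p,np.ones(len(p))],(p**2).sum(1),rcond=None)[0]
    return a[:2],np.sqrt(a[2]+a[0]**2+a[1]**2)
E
python3 - <<'E'
from h import *
K,R,t=cam("top"); print("cam",-R.T@t, proj("top",[[0,0,0],[.265,.621,.2]]))
im=get_image("top"); 
cv2.imwrite("pics/crop1.png",cv2.resize(im[130:260,150:410],None,fx=3,fy=3,interpolation=2)[:,:,::-1])
hsv=cv2.cvtColor(im,cv2.COLOR_RGB2HSV);H,S,V=[hsv[...,i].astype(int) for i in range(3)]
for n,near,z,big in[("flux_tin",(274,169),.0295,0),("rosin_jar",(285,219),.0875,0),("solder_spool",(279,194),.0595,0),("cork_mat",(176,243),.004,0),("reel_stand",(180,170),.012,0),("tape_roll",(367,156),.019,0)]:
    for r in silhouettes("top",n):
        c,rad=circ("top",r["pixels"],z); print(n,round(r["p"],2),r["extent"],c.round(4),"d",round(2*rad,4))
m=blob((H>105)&(H<125)&(S>150)&(V>90),(377,242)); 
b=cv2.minAreaRect(np.float32(back("top",np.argwhere(m)[:,::-1],.004)[:,:2]*1000)); print("blue",b)
m=blob((H>60)&(H<95)&(S>80)&(V>30),(280,196))
g=np.float32(back("top",np.argwhere(m)[:,::-1],.006)[:,:2]*1000); print("caddy",m.sum(),cv2.minAreaRect(g))
E
```

```text
cam [0.4007745  0.00974984 1.10356647] [[276.99556841 435.68163338]
 [-28.26448766 325.00438232]]
flux_tin 0.81 [318.3, 193.2, 346.0, 215.5] [ 0.5575 -0.1199] d 0.0615
flux_tin 0.71 [260.1, 154.5, 289.3, 179.9] [0.6405 0.0232] d 0.0626
flux_tin 0.68 [213.5, 204.3, 239.1, 225.4] [0.5142 0.1376] d 0.0615
flux_tin 0.59 [253.3, 150.7, 304.6, 238.7] [0.5718 0.0067] d 0.2061
rosin_jar 0.64 [270.9, 203.6, 297.0, 233.1] [ 0.5068 -0.004 ] d 0.0603
solder_spool 0.7 [266.3, 181.1, 292.5, 205.9] [0.5724 0.0093] d 0.0547
cork_mat 0.68 [159.8, 225.0, 196.5, 261.2] [0.4506 0.2649] d 0.0947
cork_mat 0.47 [261.2, 156.4, 286.6, 182.5] [0.6452 0.0236] d 0.0645
reel_stand 0.62 [161.4, 151.4, 197.8, 186.4] [0.636  0.2611] d 0.0969
tape_roll 0.85 [354.0, 140.2, 381.3, 172.8] [ 0.6797 -0.2066] d 0.0718
blue ((466.37493896484375, -233.837890625), (93.952392578125, 94.18038177490234), 5.93028450012207)
caddy 959 ((574.2552490234375, 10.633438110351562), (208.45858764648438, 87.45995330810547), 11.932528495788574)
```

View pics/crop1.png

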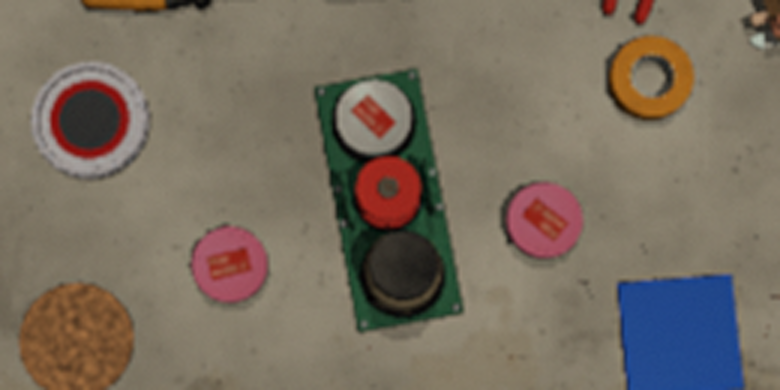

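{"method": "move_arm", "body": {"series": [{"wz": -7},{"wz": -7},{"wz": -7},{"wz": -7},{"wz": -7},{"dx": -0.6,"dy": -3.6},{"dx": -0.6,"dy": -3.6},{"dx": -0.6,"dy": -3.6},{"dx": -0.6,"dy": -3.6},{"dx": -0.6,"dy": -3.6},{"dx": -0.6,"dy": -3.6},{"dx": -0.6,"dy": -3.6}], "grip_force": 20}}

```text
invalid input at $.series[0]: expected keys dx, dy, dz, wx, wy, wz, jaw
```

```bash
cat >> h.py <<'E'
A=np.radians(11.93); C=np.array([.5743,.0106]); ex=np.array([np.cos(A),np.sin(A)]); ey=np.array([-ex[1],ex[0]])
def pad(u): return C+ex*u
def go(xy,z):
    """tool-frame shift in cm to world point, tool tilt, heading error to caddy y in deg"""
    from scipy.spatial.transform import Rotation as Ro
    s=robot.get_state(); r=Ro.from_quat(s["eef_rot"]); m=r.as_matrix()
    d=r.inv().apply(np.r_[xy,z]-s["tcp_pos"])*100
    print("t",round(s["time_s"],2),"tcp",s["tcp_pos"].round(4),"shift cm",d.round(2),"yaw-y deg",np.degrees(np.arctan2(m[1,1],m[0,1])).round(2),"z",m[:,2].round(3),"w",round(s["width"],4),"gf",round(s["grasp_force"],1),"F",s["wrist_force"].round(1),"j",s["joints"].round(2))
E
python3 - <<'E'
from h import *
print(pad(-.066),pad(.066)); go(pad(-.066),.12)
E
```

```text
[ 0.50972554 -0.00304329] [0.63887446 0.02424329]
t 1.35 tcp [0.2646 0.6209 0.2275] shift cm [-47.02 -47.79  10.75] yaw-y deg 66.92 z [-0. -0. -1.] w 0.0937 gf 0.0 F [0.2 0.8 0.5] j [-1.32  0.43  0.07  1.61 -0.03  1.11 -0.07]
```

{"method": "move_arm", "body": {"series": [{"dx": 0,"dy": 0,"dz": 0,"wx": 0,"wy": 0,"wz": -7,"jaw": 0},{"dx": 0,"dy": 0,"dz": 0,"wx": 0,"wy": 0,"wz": -7,"jaw": 0},{"dx": 0,"dy": 0,"dz": 0,"wx": 0,"wy": 0,"wz": -7,"jaw": 0},{"dx": 0,"dy": 0,"dz": 0,"wx": 0,"wy": 0,"wz": -7,"jaw": 0},{"dx": 0,"dy": 0,"dz": 0,"wx": 0,"wy": 0,"wz": -7,"jaw": 0},{"dx": -0.6,"dy": -3.6,"dz": 0,"wx": 0,"wy": 0,"wz": 0,"jaw": 0},{"dx": -0.6,"dy": -3.6,"dz": 0,"wx": 0,"wy": 0,"wz": 0,"jaw": 0},{"dx": -0.6,"dy": -3.6,"dz": 0,"wx": 0,"wy": 0,"wz": 0,"jaw": 0},{"dx": -0.6,"dy": -3.6,"dz": 0,"wx": 0,"wy": 0,"wz": 0,"jaw": 0},{"dx": -0.6,"dy": -3.6,"dz": 0,"wx": 0,"wy": 0,"wz": 0,"jaw": 0},{"dx": -0.6,"dy": -3.6,"dz": 0,"wx": 0,"wy": 0,"wz": 0,"jaw": 0},{"dx": -0.6,"dy": -3.6,"dz": 0,"wx": 0,"wy": 0,"wz": 0,"jaw": 0}], "grip_force": 20}}

```text
time_s: 2.35
tcp_pos: [0.3581, 0.3813, 0.2276]
eef_rot: [-0.104, 0.995, 0.0, 0.0]
wrist_force: [0.9, 0.4, -0.1]
width: 0.0939
grasp_force: 0.0
```

```bash
python3 - <<'E'
from h import *
go(pad(-.066),.15)
E
```

```text
t 2.35 tcp [0.3581 0.3813 0.2276] shift cm [ -6.9  -40.74   7.75] yaw-y deg 101.92 z [ 0.  0. -1.] w 0.0939 gf 0.0 F [ 0.9  0.4 -0.1] j [-0.96  0.18  0.02  1.94 -0.01  1.02  0.84]
```

{"method": "move_arm", "body": {"series": [{"dx": -0.63,"dy": -3.7,"dz": 0,"wx": 0,"wy": 0,"wz": 0,"jaw": 0},{"dx": -0.63,"dy": -3.7,"dz": 0,"wx": 0,"wy": 0,"wz": 0,"jaw": 0},{"dx": -0.63,"dy": -3.7,"dz": 0,"wx": 0,"wy": 0,"wz": 0,"jaw": 0},{"dx": -0.63,"dy": -3.7,"dz": 0,"wx": 0,"wy": 0,"wz": 0,"jaw": 0},{"dx": -0.63,"dy": -3.7,"dz": 0,"wx": 0,"wy": 0,"wz": 0,"jaw": 0},{"dx": -0.63,"dy": -3.7,"dz": 0,"wx": 0,"wy": 0,"wz": 0,"jaw": 0},{"dx": -0.63,"dy": -3.7,"dz": 0,"wx": 0,"wy": 0,"wz": 0,"jaw": 0},{"dx": -0.63,"dy": -3.7,"dz": 1.5,"wx": 0,"wy": 0,"wz": 0,"jaw": 0},{"dx": -0.63,"dy": -3.7,"dz": 1.5,"wx": 0,"wy": 0,"wz": 0,"jaw": 0},{"dx": -0.63,"dy": -3.7,"dz": 1.5,"wx": 0,"wy": 0,"wz": 0,"jaw": 0},{"dx": -0.6,"dy": -3.7,"dz": 1.5,"wx": 0,"wy": 0,"wz": 0,"jaw": 0},{"dx": 0,"dy": 0,"dz": 1.5,"wx": 0,"wy": 0,"wz": 0,"jaw": 0}]}}

```text
time_s: 3.35
tcp_pos: [0.5111, -0.0076, 0.1523]
eef_rot: [-0.1, 0.995, -0.001, 0.001]
wrist_force: [0.0, -0.8, 0.3]
width: 0.094
grasp_force: 0.0
```

```bash
python3 - <<'E'
from h import *
go(pad(-.066),.055)
im=get_image("scene"); cv2.imwrite("pics/s2.png",cv2.resize(im[150:270,230:430],None,fx=4,fy=4,interpolation=2)[:,:,::-1])
E
```

```text
t 3.35 tcp [ 0.5111 -0.0076  0.1523] shift cm [0.06 0.5  9.73] yaw-y deg 101.53 z [ 0.002 -0.002 -1.   ] w 0.094 gf 0.0 F [ 0.  -0.8  0.3] j [-0.41  0.25  0.34  2.06 -0.11  0.84  1.77]
```

View pics/s2.png

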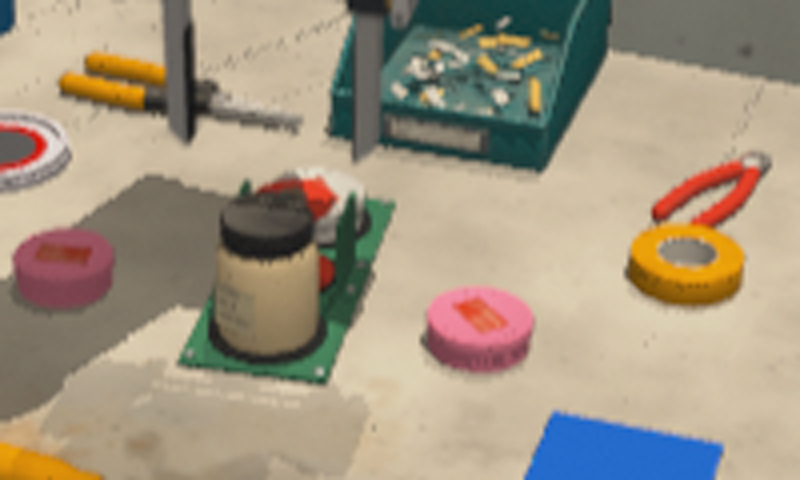

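The jar stands on the near pad, at about (295,232) in the full scene image. The open jaws are above it and clear of everything. Descending to it.

{"method": "move_arm", "body": {"series": [{"dx": 0.06,"dy": 0.5,"dz": 1.5,"wx": 0,"wy": 0,"wz": -0.4,"jaw": 0},{"dx": 0,"dy": 0,"dz": 2,"wx": 0,"wy": 0,"wz": 0,"jaw": 0},{"dx": 0,"dy": 0,"dz": 2,"wx": 0,"wy": 0,"wz": 0,"jaw": 0},{"dx": 0,"dy": 0,"dz": 2,"wx": 0,"wy": 0,"wz": 0,"jaw": 0},{"dx": 0,"dy": 0,"dz": 1.5,"wx": 0,"wy": 0,"wz": 0,"jaw": 0},{"dx": 0,"dy": 0,"dz": 1,"wx": 0,"wy": 0,"wz": 0,"jaw": 0},{"dx": 0,"dy": 0,"dz": 0,"wx": 0,"wy": 0,"wz": 0,"jaw": 0}]}}

```text
time_s: 3.98
tcp_pos: [0.5068, 0.0044, 0.0513]
eef_rot: [-0.108, 0.994, 0.0, -0.001]
wrist_force: [-0.6, 0.5, 0.2]
width: 0.094
grasp_force: 0.0
```

```bash
python3 - <<'E'
from h import *
go(pad(-.066),.05)
E
```

```text
t 3.98 tcp [0.5068 0.0044 0.0513] shift cm [-0.13 -0.79  0.12] yaw-y deg 102.36 z [-0.002 -0.    -1.   ] w 0.094 gf 0.0 F [-0.6  0.5  0.2] j [-0.37  0.41  0.28  2.13 -0.19  0.62  1.84]
```

{"method": "move_arm", "body": {"series": [{"dx": 0,"dy": -0.5,"dz": 0,"wx": 0,"wy": 0,"wz": 0.4,"jaw": 0},{"dx": 0,"dy": 0,"dz": 0,"wx": 0,"wy": 0,"wz": 0,"jaw": 0},{"dx": 0,"dy": 0,"dz": 0,"wx": 0,"wy": 0,"wz": 0,"jaw": 0},{"dx": 0,"dy": 0,"dz": 0,"wx": 0,"wy": 0,"wz": 0,"jaw": 0}]}}

```text
time_s: 4.32
tcp_pos: [0.5093, -0.0011, 0.0533]
eef_rot: [-0.104, 0.995, 0.0, 0.001]
wrist_force: [-0.2, 0.4, -0.2]
width: 0.0943
grasp_force: 0.0
```

```bash
python3 - <<'E'
from h import *
go(pad(-.066),.05)
E
```

```text
t 4.32 tcp [ 0.5093 -0.0011  0.0533] shift cm [-0.   -0.2   0.33] yaw-y deg 101.9 z [ 0.001  0.    -1.   ] w 0.0943 gf 0.0 F [-0.2  0.4 -0.2] j [-0.36  0.41  0.29  2.13 -0.2   0.62  1.84]
```

{"method": "move_arm", "body": {"series": [{"dx": 0,"dy": -0.2,"dz": 0.3,"wx": 0,"wy": 0,"wz": 0,"jaw": 0},{"dx": 0,"dy": 0,"dz": 0,"wx": 0,"wy": 0,"wz": 0,"jaw": 0.2},{"dx": 0,"dy": 0,"dz": 0,"wx": 0,"wy": 0,"wz": 0,"jaw": 0.3},{"dx": 0,"dy": 0,"dz": 0,"wx": 0,"wy": 0,"wz": 0,"jaw": 0.5},{"dx": 0,"dy": 0,"dz": 0,"wx": 0,"wy": 0,"wz": 0,"jaw": 0.7},{"dx": 0,"dy": 0,"dz": 0,"wx": 0,"wy": 0,"wz": 0,"jaw": 0.7},{"dx": 0,"dy": 0,"dz": 0,"wx": 0,"wy": 0,"wz": 0,"jaw": 0.7},{"dx": 0,"dy": 0,"dz": 0,"wx": 0,"wy": 0,"wz": 0,"jaw": 0.7},{"dx": 0,"dy": 0,"dz": 0,"wx": 0,"wy": 0,"wz": 0,"jaw": 0.7}], "grip_force": 15}}

```text
time_s: 5.07
tcp_pos: [0.5092, -0.003, 0.0495]
eef_rot: [-0.104, 0.995, -0.0, 0.0]
wrist_force: [0.0, 0.5, 0.9]
width: 0.0592
grasp_force: 15.0
```

```bash
python3 - <<'E'
from h import *
go(pad(-.066),.05)
go([.4506,.2649],.05)
E
```

```text
t 5.07 tcp [ 0.5092 -0.003   0.0495] shift cm [-0.05 -0.01 -0.05] yaw-y deg 101.92 z [ 0. -0. -1.] w 0.0592 gf 15.0 F [0.  0.5 0.9] j [-0.36  0.42  0.29  2.13 -0.2   0.62  1.85]
t 5.07 tcp [ 0.5092 -0.003   0.0495] shift cm [ 0.2  27.42 -0.05] yaw-y deg 101.92 z [ 0. -0. -1.] w 0.0592 gf 15.0 F [0.  0.5 0.9] j [-0.36  0.42  0.29  2.13 -0.2   0.62  1.85]
```

{"method": "move_arm", "body": {"series": [{"dx": 0,"dy": 0,"dz": -2,"wx": 0,"wy": 0,"wz": 0,"jaw": 0.7},{"dx": 0,"dy": 0,"dz": -3,"wx": 0,"wy": 0,"wz": 0,"jaw": 0.7},{"dx": 0,"dy": 1,"dz": -1,"wx": 0,"wy": 0,"wz": 0,"jaw": 0.7},{"dx": 0,"dy": 3,"dz": 0,"wx": 0,"wy": 0,"wz": 0,"jaw": 0.7},{"dx": 0,"dy": 3.5,"dz": 0,"wx": 0,"wy": 0,"wz": 0,"jaw": 0.7},{"dx": 0.2,"dy": 3.5,"dz": 0,"wx": 0,"wy": 0,"wz": 0,"jaw": 0.7},{"dx": 0,"dy": 3.5,"dz": 0,"wx": 0,"wy": 0,"wz": 0,"jaw": 0.7},{"dx": 0,"dy": 3.5,"dz": 0,"wx": 0,"wy": 0,"wz": 0,"jaw": 0.7},{"dx": 0,"dy": 3.5,"dz": 0,"wx": 0,"wy": 0,"wz": 0,"jaw": 0.7},{"dx": 0,"dy": 3,"dz": 0,"wx": 0,"wy": 0,"wz": 0,"jaw": 0.7},{"dx": 0,"dy": 2,"dz": 1,"wx": 0,"wy": 0,"wz": 0,"jaw": 0.7},{"dx": 0,"dy": 0.9,"dz": 1,"wx": 0,"wy": 0,"wz": 0,"jaw": 0.7}]}}

```text
time_s: 6.07
tcp_pos: [0.4498, 0.2681, 0.0894]
eef_rot: [-0.106, 0.994, 0.001, 0.0]
wrist_force: [0.5, -1.1, 0.2]
width: 0.0591
grasp_force: 15.0
```

{"method": "move_arm", "body": {"series": [{"dx": 0,"dy": 0,"dz": 1,"wx": 0,"wy": 0,"wz": 0,"jaw": 0.7},{"dx": 0,"dy": 0,"dz": 1,"wx": 0,"wy": 0,"wz": 0,"jaw": 0.7},{"dx": 0,"dy": 0,"dz": 0,"wx": 0,"wy": 0,"wz": 0,"jaw": 0.7},{"dx": 0,"dy": 0,"dz": 0,"wx": 0,"wy": 0,"wz": 0,"jaw": 0.7},{"dx": 0,"dy": 0,"dz": 0,"wx": 0,"wy": 0,"wz": 0,"jaw": 0.7},{"dx": 0,"dy": 0,"dz": 0,"wx": 0,"wy": 0,"wz": 0,"jaw": 0.7}]}}

```text
time_s: 6.57
tcp_pos: [0.4512, 0.264, 0.0699]
eef_rot: [-0.103, 0.995, 0.0, 0.0]
wrist_force: [0.1, -1.2, -2.5]
width: 0.0593
grasp_force: 15.0
```

```bash
python3 - <<'E'
from h import *
go([.4506,.2649],.0465)
im=get_image("top");go([.4506,.2649],.0465)
# stand centre by red ring
hsv=cv2.cvtColor(im,cv2.COLOR_RGB2HSV);H,S,V=[hsv[...,i].astype(int) for i in range(3)]
m=blob(((H<8)|(H>172))&(S>120)&(V>80),(180,170));print("ring",m.sum(),circ("top",m,.008))
E
```

```text
t 6.57 tcp [0.4512 0.264  0.0699] shift cm [0.04 0.1  2.34] yaw-y deg 101.84 z [ 0.  0. -1.] w 0.0593 gf 15.0 F [ 0.1 -1.2 -2.5] j [-0.83  0.39  0.21  2.09 -0.13  0.67  1.25]
t 6.62 tcp [0.4511 0.2642 0.07  ] shift cm [0.04 0.08 2.35] yaw-y deg 101.86 z [ 0.001  0.    -1.   ] w 0.059 gf 15.0 F [-0.9  0.1 -0.8] j [-0.83  0.39  0.21  2.09 -0.13  0.67  1.25]
ring 233 (array([0.63556443, 0.26422154]), np.float64(0.032653709993742876))
```

{"method": "move_arm", "body": {"series": [{"dx": 0,"dy": 0.1,"dz": 1,"wx": 0,"wy": 0,"wz": 0,"jaw": 0.7},{"dx": 0,"dy": 0,"dz": 0.8,"wx": 0,"wy": 0,"wz": 0,"jaw": 0.7},{"dx": 0,"dy": 0,"dz": 0.3,"wx": 0,"wy": 0,"wz": 0,"jaw": 0.7},{"dx": 0,"dy": 0,"dz": 0.15,"wx": 0,"wy": 0,"wz": 0,"jaw": 0.7},{"dx": 0,"dy": 0,"dz": 0.1,"wx": 0,"wy": 0,"wz": 0,"jaw": 0.7},{"dx": 0,"dy": 0,"dz": 0,"wx": 0,"wy": 0,"wz": 0,"jaw": 0.7},{"dx": 0,"dy": 0,"dz": 0,"wx": 0,"wy": 0,"wz": 0,"jaw": 0.7},{"dx": 0,"dy": 0,"dz": 0,"wx": 0,"wy": 0,"wz": 0,"jaw": 0.7}]}}

```text
time_s: 7.28
tcp_pos: [0.4501, 0.2653, 0.046]
eef_rot: [-0.104, 0.995, -0.0, -0.0]
wrist_force: [-3.4, -2.3, 4.2]
width: 0.0592
grasp_force: 15.0
```

{"method": "move_arm", "body": {"series": [{"dx": 0,"dy": 0,"dz": 0,"wx": 0,"wy": 0,"wz": 0,"jaw": 0.3},{"dx": 0,"dy": 0,"dz": 0,"wx": 0,"wy": 0,"wz": 0,"jaw": 0.15},{"dx": 0,"dy": 0,"dz": 0,"wx": 0,"wy": 0,"wz": 0,"jaw": 0},{"dx": 0,"dy": 0,"dz": 0,"wx": 0,"wy": 0,"wz": 0,"jaw": 0},{"dx": 0,"dy": 0,"dz": 0,"wx": 0,"wy": 0,"wz": 0,"jaw": 0},{"dx": 0,"dy": 0,"dz": -1,"wx": 0,"wy": 0,"wz": 0,"jaw": 0},{"dx": 0,"dy": 0,"dz": -2.5,"wx": 0,"wy": 0,"wz": 0,"jaw": 0},{"dx": 0,"dy": 0,"dz": -3,"wx": 0,"wy": 0,"wz": 0,"jaw": 0},{"dx": 0,"dy": 0,"dz": -3,"wx": 0,"wy": 0,"wz": 0,"jaw": 0},{"dx": 0,"dy": 0,"dz": -2,"wx": 0,"wy": 0,"wz": 0,"jaw": 0},{"dx": 0,"dy": 0,"dz": 0,"wx": 0,"wy": 0,"wz": 0,"jaw": 0}]}}

```text
time_s: 8.2
tcp_pos: [0.4521, 0.2667, 0.1657]
eef_rot: [-0.104, 0.995, 0.002, 0.003]
wrist_force: [0.4, 0.9, 0.5]
width: 0.094
grasp_force: 0.0
```

{"method": "move_arm", "body": {"series": [{"dx": -0.7,"dy": -1.4,"dz": 0,"wx": 0,"wy": 0,"wz": 0,"jaw": 0},{"dx": -1.5,"dy": -3.1,"dz": 0,"wx": 0,"wy": 0,"wz": 0,"jaw": 0},{"dx": -1.5,"dy": -3.1,"dz": 0,"wx": 0,"wy": 0,"wz": 0,"jaw": 0},{"dx": -1.5,"dy": -3.1,"dz": 0,"wx": 0,"wy": 0,"wz": 0,"jaw": 0},{"dx": -1.5,"dy": -3.1,"dz": 0,"wx": 0,"wy": 0,"wz": 0,"jaw": 0},{"dx": -1.5,"dy": -3.1,"dz": 0,"wx": 0,"wy": 0,"wz": 0,"jaw": 0},{"dx": -1.5,"dy": -3.1,"dz": 0,"wx": 0,"wy": 0,"wz": 0,"jaw": 0},{"dx": -1.5,"dy": -3.1,"dz": 0,"wx": 0,"wy": 0,"wz": 0,"jaw": 0},{"dx": -1.5,"dy": -3.1,"dz": 0,"wx": 0,"wy": 0,"wz": 0,"jaw": 0},{"dx": -0.8,"dy": -1.3,"dz": 0,"wx": 0,"wy": 0,"wz": 0,"jaw": 0},{"dx": 0,"dy": 0,"dz": 0,"wx": 0,"wy": 0,"wz": 0,"jaw": 0},{"dx": 0,"dy": 0,"dz": 0,"wx": 0,"wy": 0,"wz": 0,"jaw": 0}]}}

```text
time_s: 9.2
tcp_pos: [0.6392, 0.024, 0.1607]
eef_rot: [-0.103, 0.995, -0.0, -0.0]
wrist_force: [-1.1, 0.4, -0.5]
width: 0.0938
grasp_force: 0.0
```

```bash
python3 - <<'E'
from h import *
go(pad(.066),.035)
im=get_image("scene"); cv2.imwrite("pics/s3.png",cv2.resize(im[150:270,200:400],None,fx=4,fy=4,interpolation=2)[:,:,::-1])
im=get_image("top")
hsv=cv2.cvtColor(im,cv2.COLOR_RGB2HSV);H,S,V=[hsv[...,i].astype(int) for i in range(3)]
for r in silhouettes("top","reel_stand")[:1]: print(circ("top",r["pixels"],.012))
for r in silhouettes("top","rosin_jar")[:2]: print(r["extent"],circ("top",r["pixels"],.084))
for r in silhouettes("top","cork_mat")[:2]: print(r["extent"],circ("top",r["pixels"],.004))
m=blob((V>150)&(S<60),(180,170));
print(m.sum(),circ("top",m,.012))
E
```

```text
t 9.2 tcp [0.6392 0.024  0.1607] shift cm [1.000e-02 3.000e-02 1.257e+01] yaw-y deg 101.84 z [-0.001 -0.    -1.   ] w 0.0938 gf 0.0 F [-1.1  0.4 -0.5] j [-0.4   0.45  0.34  1.77 -0.18  0.96  1.8 ]
(array([0.63507475, 0.26131005]), np.float64(0.04980819719562644))
[159.8, 151.5, 200.3, 184.6] (array([0.61962331, 0.24491876]), np.float64(0.0464723314146992))
[159.2, 222.1, 196.4, 259.9] (array([0.45174531, 0.26562665]), np.float64(0.048512089785905696))
238 (array([0.57541383, 0.2337388 ]), np.float64(0.03251510843712181))
```

View pics/s3.png

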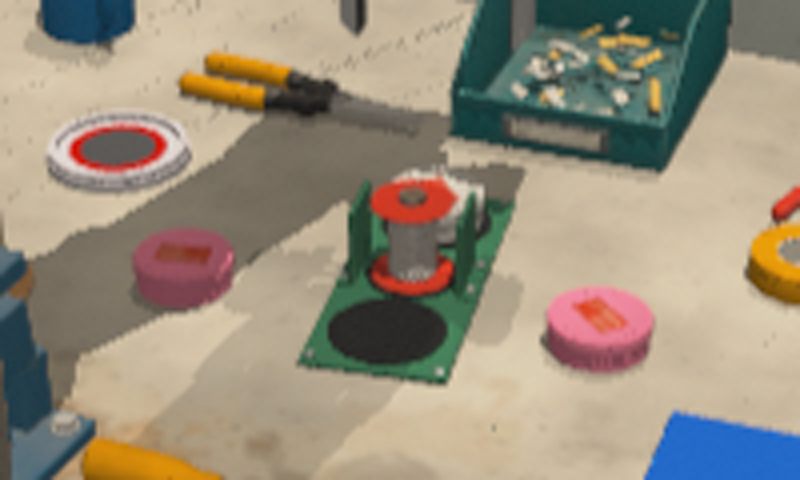

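The jar has left the near pad and the reel is now exposed, at about (303,212) in the full scene image. Its flanges are thin, so I'll grip it low. Now descending to the tin.

{"method": "move_arm", "body": {"series": [{"dx": 0,"dy": 0,"dz": 2.5,"wx": 0,"wy": 0,"wz": 0,"jaw": 0},{"dx": 0,"dy": 0,"dz": 3,"wx": 0,"wy": 0,"wz": 0,"jaw": 0},{"dx": 0,"dy": 0,"dz": 3,"wx": 0,"wy": 0,"wz": 0,"jaw": 0},{"dx": 0,"dy": 0,"dz": 2,"wx": 0,"wy": 0,"wz": 0,"jaw": 0},{"dx": 0,"dy": 0,"dz": 1.4,"wx": 0,"wy": 0,"wz": 0,"jaw": 0},{"dx": 0,"dy": 0,"dz": 0.4,"wx": 0,"wy": 0,"wz": 0,"jaw": 0},{"dx": 0,"dy": 0,"dz": 0,"wx": 0,"wy": 0,"wz": 0,"jaw": 0},{"dx": 0,"dy": 0,"dz": 0,"wx": 0,"wy": 0,"wz": 0,"jaw": 0},{"dx": 0,"dy": 0,"dz": 0,"wx": 0,"wy": 0,"wz": 0,"jaw": 0},{"dx": 0,"dy": 0,"dz": 0,"wx": 0,"wy": 0,"wz": 0,"jaw": 0}]}}

```text
time_s: 10.28
tcp_pos: [0.64, 0.0246, 0.0393]
eef_rot: [-0.104, 0.995, 0.0, 0.001]
wrist_force: [-0.2, 0.0, 0.3]
width: 0.0944
grasp_force: 0.0
```

```bash
python3 - <<'E'
from h import *
go(pad(.066),.033)
E
```

```text
t 10.28 tcp [0.64   0.0246 0.0393] shift cm [ 0.12 -0.01  0.63] yaw-y deg 101.92 z [ 0.002  0.    -1.   ] w 0.0944 gf 0.0 F [-0.2  0.   0.3] j [-0.35  0.6   0.29  1.84 -0.24  0.74  1.85]
```

{"method": "move_arm", "body": {"series": [{"dx": 0,"dy": 0,"dz": 0.6,"wx": 0,"wy": 0,"wz": 0,"jaw": 0},{"dx": 0,"dy": 0,"dz": 0,"wx": 0,"wy": 0,"wz": 0,"jaw": 0.1},{"dx": 0,"dy": 0,"dz": 0,"wx": 0,"wy": 0,"wz": 0,"jaw": 0.2},{"dx": 0,"dy": 0,"dz": 0,"wx": 0,"wy": 0,"wz": 0,"jaw": 0.3},{"dx": 0,"dy": 0,"dz": 0,"wx": 0,"wy": 0,"wz": 0,"jaw": 0.5},{"dx": 0,"dy": 0,"dz": 0,"wx": 0,"wy": 0,"wz": 0,"jaw": 0.7},{"dx": 0,"dy": 0,"dz": 0,"wx": 0,"wy": 0,"wz": 0,"jaw": 0.7},{"dx": 0,"dy": 0,"dz": 0,"wx": 0,"wy": 0,"wz": 0,"jaw": 0.7},{"dx": 0,"dy": 0,"dz": 0,"wx": 0,"wy": 0,"wz": 0,"jaw": 0.7}]}}

```text
time_s: 11.03
tcp_pos: [0.6393, 0.0244, 0.032]
eef_rot: [-0.104, 0.995, -0.0, 0.0]
wrist_force: [-0.4, -0.2, 0.2]
width: 0.0624
grasp_force: 15.0
```

```bash
python3 - <<'E'
from h import *
go(pad(.066),.033); go([.4664,-.2338],.033)
E
```

```text
t 11.03 tcp [0.6393 0.0244 0.032 ] shift cm [ 0.05 -0.01 -0.1 ] yaw-y deg 101.92 z [ 0. -0. -1.] w 0.0624 gf 15.0 F [-0.4 -0.2  0.2] j [-0.35  0.61  0.29  1.84 -0.25  0.73  1.85]
t 11.03 tcp [0.6393 0.0244 0.032 ] shift cm [ 22.26 -21.69  -0.1 ] yaw-y deg 101.92 z [ 0. -0. -1.] w 0.0624 gf 15.0 F [-0.4 -0.2  0.2] j [-0.35  0.61  0.29  1.84 -0.25  0.73  1.85]
```

{"method": "move_arm", "body": {"series": [{"dx": 0,"dy": 0,"dz": -2,"wx": 0,"wy": 0,"wz": 0,"jaw": 0.7},{"dx": 0,"dy": 0,"dz": -3,"wx": 0,"wy": 0,"wz": 0,"jaw": 0.7},{"dx": 0,"dy": 0,"dz": -3,"wx": 0,"wy": 0,"wz": 0,"jaw": 0.7},{"dx": 0,"dy": -1,"dz": 0,"wx": 0,"wy": 0,"wz": 0,"jaw": 0.7},{"dx": 1.5,"dy": -2.5,"dz": 0,"wx": 0,"wy": 0,"wz": 0,"jaw": 0.7},{"dx": 2.5,"dy": -2.5,"dz": 0,"wx": 0,"wy": 0,"wz": 0,"jaw": 0.7},{"dx": 2.5,"dy": -2.5,"dz": 0,"wx": 0,"wy": 0,"wz": 0,"jaw": 0.7},{"dx": 2.5,"dy": -2.5,"dz": 0,"wx": 0,"wy": 0,"wz": 0,"jaw": 0.7},{"dx": 2.5,"dy": -2.5,"dz": 0,"wx": 0,"wy": 0,"wz": 0,"jaw": 0.7},{"dx": 2.5,"dy": -2.5,"dz": 0,"wx": 0,"wy": 0,"wz": 0,"jaw": 0.7},{"dx": 2.5,"dy": -2.5,"dz": 0,"wx": 0,"wy": 0,"wz": 0,"jaw": 0.7},{"dx": 2.5,"dy": -2,"dz": 0,"wx": 0,"wy": 0,"wz": 0,"jaw": 0.7}]}}

```text
time_s: 12.03
tcp_pos: [0.4945, -0.2174, 0.1119]
eef_rot: [-0.103, 0.995, -0.0, 0.0]
wrist_force: [0.2, -0.2, -1.1]
width: 0.0623
grasp_force: 15.0
```

{"method": "move_arm", "body": {"series": [{"dx": 2,"dy": -1.2,"dz": 0,"wx": 0,"wy": 0,"wz": 0,"jaw": 0.7},{"dx": 1.3,"dy": 0,"dz": 1,"wx": 0,"wy": 0,"wz": 0,"jaw": 0.7},{"dx": 0,"dy": 0,"dz": 2,"wx": 0,"wy": 0,"wz": 0,"jaw": 0.7},{"dx": 0,"dy": 0,"dz": 2,"wx": 0,"wy": 0,"wz": 0,"jaw": 0.7},{"dx": 0,"dy": 0,"dz": 1,"wx": 0,"wy": 0,"wz": 0,"jaw": 0.7},{"dx": 0,"dy": 0,"dz": 0,"wx": 0,"wy": 0,"wz": 0,"jaw": 0.7},{"dx": 0,"dy": 0,"dz": 0,"wx": 0,"wy": 0,"wz": 0,"jaw": 0.7},{"dx": 0,"dy": 0,"dz": 0,"wx": 0,"wy": 0,"wz": 0,"jaw": 0.7},{"dx": 0,"dy": 0,"dz": 0,"wx": 0,"wy": 0,"wz": 0,"jaw": 0.7}]}}

```text
time_s: 12.78
tcp_pos: [0.4666, -0.2341, 0.0529]
eef_rot: [-0.104, 0.995, -0.0, 0.001]
wrist_force: [0.0, -0.0, -0.5]
width: 0.0625
grasp_force: 15.0
```

```bash
python3 - <<'E'
from h import *
go([.4664,-.2338],.0285)
E
```

```text
t 12.78 tcp [ 0.4666 -0.2341  0.0529] shift cm [0.01 0.03 2.44] yaw-y deg 101.93 z [ 0.001 -0.    -1.   ] w 0.0625 gf 15.0 F [ 0.  -0.  -0.5] j [ 0.05  0.43  0.35  2.1  -0.25  0.64  2.35]
```

{"method": "move_arm", "body": {"series": [{"dx": 0,"dy": 0,"dz": 1,"wx": 0,"wy": 0,"wz": 0,"jaw": 0.7},{"dx": 0,"dy": 0,"dz": 0.8,"wx": 0,"wy": 0,"wz": 0,"jaw": 0.7},{"dx": 0,"dy": 0,"dz": 0.4,"wx": 0,"wy": 0,"wz": 0,"jaw": 0.7},{"dx": 0,"dy": 0,"dz": 0.2,"wx": 0,"wy": 0,"wz": 0,"jaw": 0.7},{"dx": 0,"dy": 0,"dz": 0.1,"wx": 0,"wy": 0,"wz": 0,"jaw": 0.7},{"dx": 0,"dy": 0,"dz": 0,"wx": 0,"wy": 0,"wz": 0,"jaw": 0.7},{"dx": 0,"dy": 0,"dz": 0,"wx": 0,"wy": 0,"wz": 0,"jaw": 0.7},{"dx": 0,"dy": 0,"dz": 0,"wx": 0,"wy": 0,"wz": 0,"jaw": 0.7},{"dx": 0,"dy": 0,"dz": 0,"wx": 0,"wy": 0,"wz": 0,"jaw": 0.7}]}}

```text
time_s: 13.53
tcp_pos: [0.4658, -0.2335, 0.0268]
eef_rot: [-0.104, 0.995, 0.0, -0.0]
wrist_force: [-0.6, 3.4, 8.2]
width: 0.0625
grasp_force: 15.0
```

{"method": "move_arm", "body": {"series": [{"dx": 0,"dy": 0,"dz": -0.1,"wx": 0,"wy": 0,"wz": 0,"jaw": 0.3},{"dx": 0,"dy": 0,"dz": 0,"wx": 0,"wy": 0,"wz": 0,"jaw": 0.15},{"dx": 0,"dy": 0,"dz": 0,"wx": 0,"wy": 0,"wz": 0,"jaw": 0},{"dx": 0,"dy": 0,"dz": 0,"wx": 0,"wy": 0,"wz": 0,"jaw": 0},{"dx": 0,"dy": 0,"dz": 0,"wx": 0,"wy": 0,"wz": 0,"jaw": 0},{"dx": 0,"dy": 0,"dz": -1,"wx": 0,"wy": 0,"wz": 0,"jaw": 0},{"dx": 0,"dy": 0,"dz": -3,"wx": 0,"wy": 0,"wz": 0,"jaw": 0},{"dx": 0,"dy": 0,"dz": -3,"wx": 0,"wy": 0,"wz": 0,"jaw": 0},{"dx": 0,"dy": 0,"dz": -3,"wx": 0,"wy": 0,"wz": 0,"jaw": 0},{"dx": 0,"dy": 0,"dz": -1,"wx": 0,"wy": 0,"wz": 0,"jaw": 0},{"dx": -0.7,"dy": 1,"dz": 0,"wx": 0,"wy": 0,"wz": 0,"jaw": 0},{"dx": -1.5,"dy": 2.1,"dz": 0,"wx": 0,"wy": 0,"wz": 0,"jaw": 0}]}}

```text
time_s: 14.53
tcp_pos: [0.4806, -0.2012, 0.1396]
eef_rot: [-0.102, 0.995, -0.001, 0.001]
wrist_force: [0.9, 0.2, -1.4]
width: 0.0942
grasp_force: 0.0
```

{"method": "move_arm", "body": {"series": [{"dx": -2.2,"dy": 3,"dz": 0,"wx": 0,"wy": 0,"wz": 0,"jaw": 0},{"dx": -2.2,"dy": 3,"dz": 0,"wx": 0,"wy": 0,"wz": 0,"jaw": 0},{"dx": -2.2,"dy": 3,"dz": 0,"wx": 0,"wy": 0,"wz": 0,"jaw": 0},{"dx": -2.2,"dy": 3,"dz": 0,"wx": 0,"wy": 0,"wz": 0,"jaw": 0},{"dx": -2.2,"dy": 3,"dz": 0,"wx": 0,"wy": 0,"wz": 0,"jaw": 0},{"dx": -1.6,"dy": 2.5,"dz": 0,"wx": 0,"wy": 0,"wz": 0,"jaw": 0},{"dx": -0.8,"dy": 1,"dz": 0,"wx": 0,"wy": 0,"wz": 0,"jaw": 0},{"dx": 0,"dy": 0,"dz": 0,"wx": 0,"wy": 0,"wz": 6,"jaw": 0},{"dx": 0,"dy": 0,"dz": 0,"wx": 0,"wy": 0,"wz": 7,"jaw": 0},{"dx": 0,"dy": 0,"dz": 0,"wx": 0,"wy": 0,"wz": 7,"jaw": 0},{"dx": 0,"dy": 0,"dz": 0,"wx": 0,"wy": 0,"wz": 7,"jaw": 0},{"dx": 0,"dy": 0,"dz": 0,"wx": 0,"wy": 0,"wz": 7,"jaw": 0}]}}

```text
time_s: 15.53
tcp_pos: [0.5737, 0.009, 0.1383]
eef_rot: [0.195, 0.981, -0.0, -0.0]
wrist_force: [-0.5, -0.1, -1.2]
width: 0.094
grasp_force: 0.0
```

{"method": "move_arm", "body": {"series": [{"dx": 0,"dy": 0,"dz": 0,"wx": 0,"wy": 0,"wz": 7,"jaw": 0},{"dx": 0,"dy": 0,"dz": 0,"wx": 0,"wy": 0,"wz": 7,"jaw": 0},{"dx": 0,"dy": 0,"dz": 0,"wx": 0,"wy": 0,"wz": 7,"jaw": 0},{"dx": 0,"dy": 0,"dz": 0,"wx": 0,"wy": 0,"wz": 7,"jaw": 0},{"dx": 0,"dy": 0,"dz": 0,"wx": 0,"wy": 0,"wz": 7,"jaw": 0},{"dx": 0,"dy": 0,"dz": 0,"wx": 0,"wy": 0,"wz": 7,"jaw": 0},{"dx": 0,"dy": 0,"dz": 0,"wx": 0,"wy": 0,"wz": 7,"jaw": 0},{"dx": 0,"dy": 0,"dz": 0,"wx": 0,"wy": 0,"wz": 7,"jaw": 0},{"dx": 0,"dy": 0,"dz": 0,"wx": 0,"wy": 0,"wz": 0,"jaw": 0},{"dx": 0,"dy": 0,"dz": 0,"wx": 0,"wy": 0,"wz": 0,"jaw": 0},{"dx": 0,"dy": 0,"dz": 0,"wx": 0,"wy": 0,"wz": 0,"jaw": 0}]}}

```text
time_s: 16.45
tcp_pos: [0.5738, 0.0095, 0.1381]
eef_rot: [0.628, 0.778, -0.0, -0.0]
wrist_force: [0.2, 0.5, 0.1]
width: 0.0945
grasp_force: 0.0
```

```bash
python3 - <<'E'
from h import *
go(C,.035)
im=get_image("top"); cv2.imwrite("pics/t3.png",cv2.resize(im[130:270,150:410],None,fx=3,fy=3,interpolation=2)[:,:,::-1])
E
```

```text
t 16.45 tcp [0.5738 0.0095 0.1381] shift cm [ 0.1   0.07 10.31] yaw-y deg 12.16 z [-0. -0. -1.] w 0.0945 gf 0.0 F [0.2 0.5 0.1] j [-0.67  0.44  0.69  1.95 -0.36  0.88  0.42]
```

View pics/t3.png

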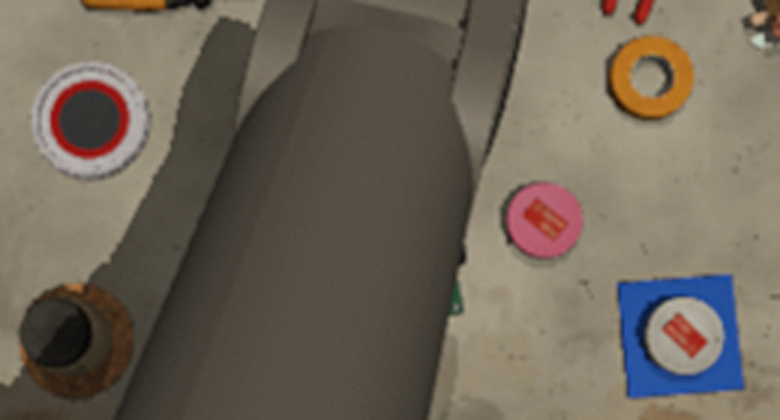

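The top crop shows the tin well inside the blue mat at (684,335) and the jar standing on the cork mat at (60,335). Both end pads are empty, so I'm descending onto the reel.

{"method": "move_arm", "body": {"series": [{"dx": 0.1,"dy": 0.05,"dz": 2,"wx": 0,"wy": 0,"wz": 0.2,"jaw": 0},{"dx": 0,"dy": 0,"dz": 3,"wx": 0,"wy": 0,"wz": 0,"jaw": 0},{"dx": 0,"dy": 0,"dz": 2.5,"wx": 0,"wy": 0,"wz": 0,"jaw": 0},{"dx": 0,"dy": 0,"dz": 1.5,"wx": 0,"wy": 0,"wz": 0,"jaw": 0},{"dx": 0,"dy": 0,"dz": 0.8,"wx": 0,"wy": 0,"wz": 0,"jaw": 0},{"dx": 0,"dy": 0,"dz": 0.3,"wx": 0,"wy": 0,"wz": 0,"jaw": 0},{"dx": 0,"dy": 0,"dz": 0,"wx": 0,"wy": 0,"wz": 0,"jaw": 0},{"dx": 0,"dy": 0,"dz": 0,"wx": 0,"wy": 0,"wz": 0,"jaw": 0},{"dx": 0,"dy": 0,"dz": 0,"wx": 0,"wy": 0,"wz": 0,"jaw": 0},{"dx": 0,"dy": 0,"dz": 0,"wx": 0,"wy": 0,"wz": 0,"jaw": 0}]}}

```text
time_s: 17.33
tcp_pos: [0.5748, 0.0109, 0.0379]
eef_rot: [0.631, 0.776, 0.001, 0.0]
wrist_force: [1.0, 0.4, 0.3]
width: 0.0941
grasp_force: 0.0
```

```bash
python3 - <<'E'
from h import *
go(C,.034)
im=get_image("scene"); cv2.imwrite("pics/s4.png",cv2.resize(im[150:270,230:400],None,fx=4,fy=4,interpolation=2)[:,:,::-1])
E
```

```text
t 17.33 tcp [0.5748 0.0109 0.0379] shift cm [-0.02 -0.05  0.39] yaw-y deg 11.74 z [ 0.001  0.    -1.   ] w 0.0941 gf 0.0 F [1.  0.4 0.3] j [-0.58  0.58  0.58  2.   -0.49  0.7   0.51]
```

View pics/s4.png

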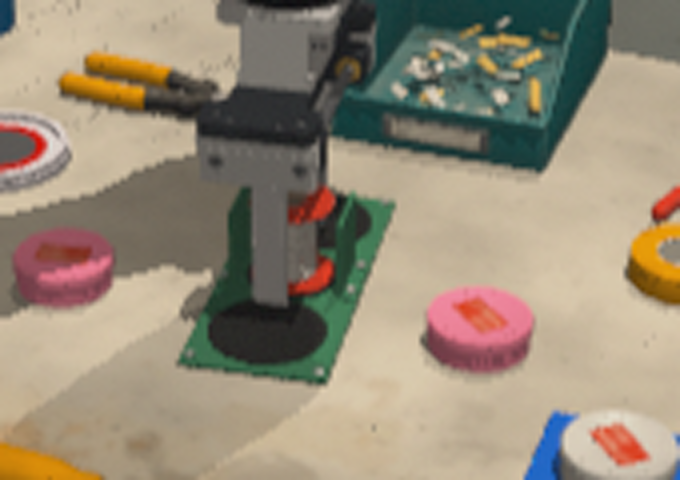

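The fingers straddle the reel along the caddy's x, clear of both cheeks; in the crop the reel is at (315,240). I'll go 6 mm lower to reach the bottom flange, then grip.

{"method": "move_arm", "body": {"series": [{"dx": 0,"dy": 0,"dz": 0.4,"wx": 0,"wy": 0,"wz": 0,"jaw": 0},{"dx": 0,"dy": 0,"dz": 0.2,"wx": 0,"wy": 0,"wz": 0,"jaw": 0.1},{"dx": 0,"dy": 0,"dz": 0,"wx": 0,"wy": 0,"wz": 0,"jaw": 0.2},{"dx": 0,"dy": 0,"dz": 0,"wx": 0,"wy": 0,"wz": 0,"jaw": 0.3},{"dx": 0,"dy": 0,"dz": 0,"wx": 0,"wy": 0,"wz": 0,"jaw": 0.4},{"dx": 0,"dy": 0,"dz": 0,"wx": 0,"wy": 0,"wz": 0,"jaw": 0.6},{"dx": 0,"dy": 0,"dz": 0,"wx": 0,"wy": 0,"wz": 0,"jaw": 0.7},{"dx": 0,"dy": 0,"dz": 0,"wx": 0,"wy": 0,"wz": 0,"jaw": 0.7},{"dx": 0,"dy": 0,"dz": 0,"wx": 0,"wy": 0,"wz": 0,"jaw": 0.7},{"dx": 0,"dy": 0,"dz": 0,"wx": 0,"wy": 0,"wz": 0,"jaw": 0.7}], "grip_force": 30}}

```text
time_s: 18.22
tcp_pos: [0.5745, 0.0107, 0.0313]
eef_rot: [0.631, 0.776, 0.0, 0.0]
wrist_force: [-0.3, 0.8, 5.4]
width: 0.0482
grasp_force: 42.4
```

```bash
python3 - <<'E'
from h import *
go(C,.032);go([.6352,.2620],.032)
E
```

```text
t 18.22 tcp [0.5745 0.0107 0.0313] shift cm [-0.01 -0.02 -0.07] yaw-y deg 11.72 z [ 0.  0. -1.] w 0.0482 gf 42.4 F [-0.3  0.8  5.4] j [-0.57  0.59  0.57  2.   -0.49  0.69  0.52]
t 18.22 tcp [0.5745 0.0107 0.0313] shift cm [23.37 11.05 -0.07] yaw-y deg 11.72 z [ 0.  0. -1.] w 0.0482 gf 42.4 F [-0.3  0.8  5.4] j [-0.57  0.59  0.57  2.   -0.49  0.69  0.52]
```

{"method": "move_arm", "body": {"series": [{"dx": 0,"dy": 0,"dz": 0,"wx": 0,"wy": 0,"wz": 0,"jaw": 0.7},{"dx": 0,"dy": 0,"dz": 0,"wx": 0,"wy": 0,"wz": 0,"jaw": 0.7},{"dx": 0,"dy": 0,"dz": 0,"wx": 0,"wy": 0,"wz": 0,"jaw": 0.7}]}}

```text
time_s: 18.47
tcp_pos: [0.5745, 0.0108, 0.0313]
eef_rot: [0.631, 0.776, 0.0, 0.0]
wrist_force: [-1.3, 0.5, 4.7]
width: 0.0482
grasp_force: 42.4
```

```bash
python3 - <<'E'
from h import *
im=get_image("scene"); cv2.imwrite("pics/s5.png",cv2.resize(im[180:250,260:350],None,fx=8,fy=8,interpolation=2)[:,:,::-1])
go(C,.032)
E
```

```text
t 18.52 tcp [0.5745 0.0107 0.0313] shift cm [-0.01 -0.02 -0.07] yaw-y deg 11.72 z [ 0.  0. -1.] w 0.0483 gf 42.4 F [-0.7 -0.5  5.4] j [-0.57  0.59  0.57  2.   -0.49  0.69  0.52]
```

View pics/s5.png

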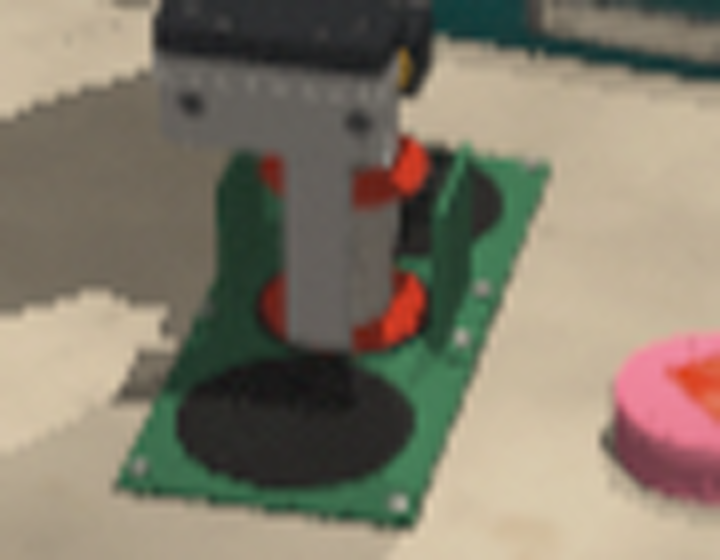

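The reel looks upright and centred between the cheeks at crop (340,230), gripped over both flanges. I'll ease the grip to 22 N and test-lift it.

{"method": "move_arm", "body": {"series": [{"dx": 0,"dy": 0,"dz": 0,"wx": 0,"wy": 0,"wz": 0,"jaw": 0.7},{"dx": 0,"dy": 0,"dz": 0,"wx": 0,"wy": 0,"wz": 0,"jaw": 0.7},{"dx": 0,"dy": 0,"dz": -0.5,"wx": 0,"wy": 0,"wz": 0,"jaw": 0.7},{"dx": 0,"dy": 0,"dz": -0.5,"wx": 0,"wy": 0,"wz": 0,"jaw": 0.7},{"dx": 0,"dy": 0,"dz": -1,"wx": 0,"wy": 0,"wz": 0,"jaw": 0.7},{"dx": 0,"dy": 0,"dz": -1.5,"wx": 0,"wy": 0,"wz": 0,"jaw": 0.7},{"dx": 0,"dy": 0,"dz": -1.5,"wx": 0,"wy": 0,"wz": 0,"jaw": 0.7},{"dx": 0,"dy": 0,"dz": -1.5,"wx": 0,"wy": 0,"wz": 0,"jaw": 0.7},{"dx": 0,"dy": 0,"dz": -1,"wx": 0,"wy": 0,"wz": 0,"jaw": 0.7},{"dx": 0,"dy": 0,"dz": 0,"wx": 0,"wy": 0,"wz": 0,"jaw": 0.7},{"dx": 0,"dy": 0,"dz": 0,"wx": 0,"wy": 0,"wz": 0,"jaw": 0.7}], "grip_force": 22}}

```text
time_s: 19.43
tcp_pos: [0.5744, 0.011, 0.1064]
eef_rot: [0.631, 0.776, 0.0, 0.0]
wrist_force: [0.1, -0.5, -3.0]
width: 0.0484
grasp_force: 32.1
```

```bash
python3 - <<'E'
from h import *
im=get_image("scene"); cv2.imwrite("pics/s6.png",cv2.resize(im[140:260,220:380],None,fx=5,fy=5,interpolation=2)[:,:,::-1])
go([.6352,.2620],.032)
im=get_image("top")
for r in silhouettes("top","reel_stand")[:1]:
    print(r["extent"],circ("top",r["pixels"],.012))
hsv=cv2.cvtColor(im,cv2.COLOR_RGB2HSV);H,S,V=[hsv[...,i].astype(int) for i in range(3)]
sub=np.zeros(H.shape,bool);sub[145:195,155:205]=1
m=(((H<8)|(H>172))&(S>100)&(V>60)&sub); print("ring",m.sum(),circ("top",m,.008), np.argwhere(m).mean(0))
E
```

```text
t 19.48 tcp [0.574  0.011  0.1057] shift cm [23.33 11.1   7.38] yaw-y deg 11.74 z [-0.  0. -1.] w 0.0487 gf 32.1 F [ 0.3  0.1 -2.9] j [-0.64  0.48  0.66  1.97 -0.4   0.82  0.45]
[159.5, 150.5, 201.0, 187.0] (array([0.63572031, 0.26256818]), np.float64(0.05081335336765117))
ring 246 (array([0.63554919, 0.26395079]), np.float64(0.03288522827598217)) [169.43902439 179.51626016]
```

View pics/s6.png

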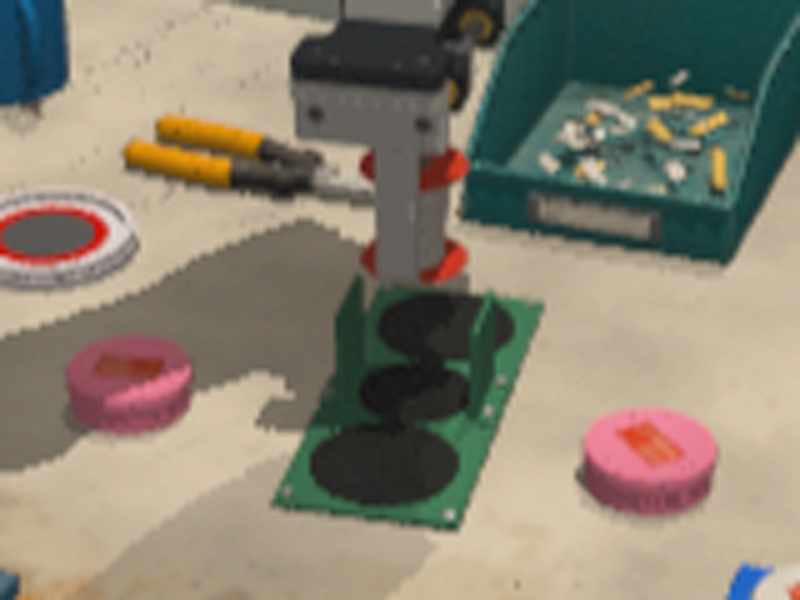

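The reel is held upright above the caddy and its pad is empty. Moving it to the stand.

{"method": "move_arm", "body": {"series": [{"dx": 1,"dy": 0.5,"dz": 0,"wx": 0,"wy": 0,"wz": 0,"jaw": 0.7},{"dx": 2,"dy": 1,"dz": 0,"wx": 0,"wy": 0,"wz": 0,"jaw": 0.7},{"dx": 2.8,"dy": 1.3,"dz": 0,"wx": 0,"wy": 0,"wz": 0,"jaw": 0.7},{"dx": 2.8,"dy": 1.3,"dz": 0,"wx": 0,"wy": 0,"wz": 0,"jaw": 0.7},{"dx": 2.8,"dy": 1.3,"dz": 0,"wx": 0,"wy": 0,"wz": 0,"jaw": 0.7},{"dx": 2.8,"dy": 1.3,"dz": 0,"wx": 0,"wy": 0,"wz": 0,"jaw": 0.7},{"dx": 2.8,"dy": 1.3,"dz": 0,"wx": 0,"wy": 0,"wz": 0,"jaw": 0.7},{"dx": 2.8,"dy": 1.3,"dz": 0,"wx": 0,"wy": 0,"wz": 0,"jaw": 0.7},{"dx": 2,"dy": 1,"dz": 0,"wx": 0,"wy": 0,"wz": 0,"jaw": 0.7},{"dx": 1.2,"dy": 0.6,"dz": 0,"wx": 0,"wy": 0,"wz": 0,"jaw": 0.7},{"dx": 0.4,"dy": 0.2,"dz": 0,"wx": 0,"wy": 0,"wz": 0,"jaw": 0.7},{"dx": 0,"dy": 0,"dz": 1,"wx": 0,"wy": 0,"wz": 0,"jaw": 0.7}]}}

```text
time_s: 20.58
tcp_pos: [0.6361, 0.2631, 0.0966]
eef_rot: [0.631, 0.776, 0.001, 0.0]
wrist_force: [1.1, -0.3, -2.6]
width: 0.0487
grasp_force: 32.1
```

{"method": "move_arm", "body": {"series": [{"dx": 0,"dy": 0,"dz": 1.5,"wx": 0,"wy": 0,"wz": 0,"jaw": 0.7},{"dx": 0,"dy": 0,"dz": 1.5,"wx": 0,"wy": 0,"wz": 0,"jaw": 0.7},{"dx": 0,"dy": 0,"dz": 1,"wx": 0,"wy": 0,"wz": 0,"jaw": 0.7},{"dx": 0,"dy": 0,"dz": 0,"wx": 0,"wy": 0,"wz": 0,"jaw": 0.7},{"dx": 0,"dy": 0,"dz": 0,"wx": 0,"wy": 0,"wz": 0,"jaw": 0.7},{"dx": 0,"dy": 0,"dz": 0,"wx": 0,"wy": 0,"wz": 0,"jaw": 0.7},{"dx": 0,"dy": 0,"dz": 0,"wx": 0,"wy": 0,"wz": 0,"jaw": 0.7}]}}

```text
time_s: 21.17
tcp_pos: [0.6358, 0.2623, 0.0566]
eef_rot: [0.631, 0.776, 0.0, 0.0]
wrist_force: [-0.5, 0.0, -3.2]
width: 0.0488
grasp_force: 32.1
```

```bash
python3 - <<'E'
from h import *
go([.6355,.2632],.033)
E
```

```text
t 21.17 tcp [0.6358 0.2623 0.0566] shift cm [ 0.09 -0.02  2.36] yaw-y deg 11.7 z [ 0.001  0.    -1.   ] w 0.0488 gf 32.1 F [-0.5  0.  -3.2] j [-0.89  0.7   0.58  1.72 -0.49  0.86  0.12]
```

{"method": "move_arm", "body": {"series": [{"dx": 0.09,"dy": 0,"dz": 0.8,"wx": 0,"wy": 0,"wz": 0,"jaw": 0.7},{"dx": 0,"dy": 0,"dz": 0.8,"wx": 0,"wy": 0,"wz": 0,"jaw": 0.7},{"dx": 0,"dy": 0,"dz": 0.4,"wx": 0,"wy": 0,"wz": 0,"jaw": 0.7},{"dx": 0,"dy": 0,"dz": 0.2,"wx": 0,"wy": 0,"wz": 0,"jaw": 0.7},{"dx": 0,"dy": 0,"dz": 0.15,"wx": 0,"wy": 0,"wz": 0,"jaw": 0.7},{"dx": 0,"dy": 0,"dz": 0.1,"wx": 0,"wy": 0,"wz": 0,"jaw": 0.7},{"dx": 0,"dy": 0,"dz": 0,"wx": 0,"wy": 0,"wz": 0,"jaw": 0.7},{"dx": 0,"dy": 0,"dz": 0,"wx": 0,"wy": 0,"wz": 0,"jaw": 0.7},{"dx": 0,"dy": 0,"dz": 0,"wx": 0,"wy": 0,"wz": 0,"jaw": 0.7}]}}

```text
time_s: 21.92
tcp_pos: [0.6351, 0.2633, 0.0318]
eef_rot: [0.631, 0.776, -0.0, -0.0]
wrist_force: [-4.7, -1.1, 6.0]
width: 0.0487
grasp_force: 33.4
```

```bash
python3 - <<'E'
from h import *
go([.6355,.2632],.0318)
E
```

```text
t 21.92 tcp [0.6351 0.2633 0.0318] shift cm [-0.01  0.04  0.  ] yaw-y deg 11.72 z [-0.  0. -1.] w 0.0487 gf 33.4 F [-4.7 -1.1  6. ] j [-0.88  0.73  0.56  1.73 -0.51  0.83  0.13]
```

{"method": "move_arm", "body": {"series": [{"dx": 0,"dy": 0,"dz": 0,"wx": 0,"wy": 0,"wz": 0,"jaw": 0.46},{"dx": 0,"dy": 0,"dz": 0,"wx": 0,"wy": 0,"wz": 0,"jaw": 0.44},{"dx": 0,"dy": 0,"dz": 0,"wx": 0,"wy": 0,"wz": 0,"jaw": 0.41},{"dx": 0,"dy": 0,"dz": 0,"wx": 0,"wy": 0,"wz": 0,"jaw": 0.41},{"dx": 0,"dy": 0,"dz": 0,"wx": 0,"wy": 0,"wz": 0,"jaw": 0.41},{"dx": 0,"dy": 0,"dz": 0,"wx": 0,"wy": 0,"wz": 0,"jaw": 0.41}]}}

```text
time_s: 22.42
tcp_pos: [0.6353, 0.2633, 0.0314]
eef_rot: [0.631, 0.776, 0.0, 0.0]
wrist_force: [0.6, -0.2, 0.4]
width: 0.0551
grasp_force: 0.0
```

```bash
python3 - <<'E'
from h import *
go([.6355,.2632],.0318)
E
```

```text
t 22.42 tcp [0.6353 0.2633 0.0314] shift cm [-0.02  0.02 -0.04] yaw-y deg 11.72 z [ 0.  0. -1.] w 0.0551 gf 0.0 F [ 0.6 -0.2  0.4] j [-0.87  0.73  0.56  1.73 -0.51  0.83  0.13]
```

{"method": "move_arm", "body": {"series": [{"dx": 0,"dy": 0,"dz": -0.4,"wx": 0,"wy": 0,"wz": 0,"jaw": 0.41},{"dx": 0,"dy": 0,"dz": -0.7,"wx": 0,"wy": 0,"wz": 0,"jaw": 0.41},{"dx": 0,"dy": 0,"dz": -1,"wx": 0,"wy": 0,"wz": 0,"jaw": 0.38},{"dx": 0,"dy": 0,"dz": -1,"wx": 0,"wy": 0,"wz": 0,"jaw": 0.3},{"dx": 0,"dy": 0,"dz": -1.5,"wx": 0,"wy": 0,"wz": 0,"jaw": 0.2},{"dx": 0,"dy": 0,"dz": -2,"wx": 0,"wy": 0,"wz": 0,"jaw": 0.1},{"dx": 0,"dy": 0,"dz": -2.5,"wx": 0,"wy": 0,"wz": 0,"jaw": 0},{"dx": 0,"dy": 0,"dz": -2.5,"wx": 0,"wy": 0,"wz": 0,"jaw": 0},{"dx": 0,"dy": 0,"dz": -1,"wx": 0,"wy": 0,"wz": 0,"jaw": 0},{"dx": 0,"dy": 0,"dz": 0,"wx": 0,"wy": 0,"wz": -6,"jaw": 0},{"dx": 0,"dy": 0,"dz": 0,"wx": 0,"wy": 0,"wz": -7,"jaw": 0},{"dx": 0,"dy": 0,"dz": 0,"wx": 0,"wy": 0,"wz": -7,"jaw": 0}]}}

```text
time_s: 23.42
tcp_pos: [0.6352, 0.2635, 0.1585]
eef_rot: [0.484, 0.875, 0.0, 0.0]
wrist_force: [-0.3, -0.5, -0.3]
width: 0.0939
grasp_force: 0.0
```

{"method": "move_arm", "body": {"series": [{"dx": 0,"dy": 0,"dz": 0,"wx": 0,"wy": 0,"wz": -7,"jaw": 0},{"dx": 0,"dy": 0,"dz": 0,"wx": 0,"wy": 0,"wz": -7,"jaw": 0},{"dx": 0,"dy": 0,"dz": 0,"wx": 0,"wy": 0,"wz": -7,"jaw": 0},{"dx": 0,"dy": 0,"dz": 0,"wx": 0,"wy": 0,"wz": -7,"jaw": 0},{"dx": 0,"dy": 0,"dz": 0,"wx": 0,"wy": 0,"wz": -7,"jaw": 0},{"dx": 0,"dy": 0,"dz": 0,"wx": 0,"wy": 0,"wz": -7,"jaw": 0},{"dx": 0,"dy": 0,"dz": 0,"wx": 0,"wy": 0,"wz": -7,"jaw": 0},{"dx": 0,"dy": 0,"dz": 0,"wx": 0,"wy": 0,"wz": -7,"jaw": 0},{"dx": 0,"dy": 0,"dz": 0,"wx": 0,"wy": 0,"wz": -7,"jaw": 0},{"dx": 0,"dy": 0,"dz": 0,"wx": 0,"wy": 0,"wz": -7,"jaw": 0},{"dx": 0,"dy": 0,"dz": 0,"wx": 0,"wy": 0,"wz": 0,"jaw": 0},{"dx": 0,"dy": 0,"dz": 0,"wx": 0,"wy": 0,"wz": 0,"jaw": 0}]}}

```text
time_s: 24.42
tcp_pos: [0.6353, 0.263, 0.158]
eef_rot: [-0.1, 0.995, 0.0, 0.0]
wrist_force: [0.4, -0.8, -0.1]
width: 0.094
grasp_force: 0.0
```

```bash
python3 - <<'E'
from h import *
go([.4501,.2653],.046)
E
```

```text
t 24.42 tcp [0.6353 0.263  0.158 ] shift cm [18.11  3.91 11.2 ] yaw-y deg 101.47 z [ 0.  0. -1.] w 0.094 gf 0.0 F [ 0.4 -0.8 -0.1] j [-0.68  0.52  0.27  1.65 -0.16  0.99  1.42]
```

{"method": "move_arm", "body": {"series": [{"dx": 1,"dy": 0.2,"dz": 0,"wx": 0,"wy": 0,"wz": 0,"jaw": 0},{"dx": 3,"dy": 0.6,"dz": 0,"wx": 0,"wy": 0,"wz": 0,"jaw": 0},{"dx": 3,"dy": 0.6,"dz": 0,"wx": 0,"wy": 0,"wz": 0,"jaw": 0},{"dx": 3,"dy": 0.7,"dz": 0,"wx": 0,"wy": 0,"wz": 0,"jaw": 0},{"dx": 3,"dy": 0.7,"dz": 0,"wx": 0,"wy": 0,"wz": 0,"jaw": 0},{"dx": 3,"dy": 0.7,"dz": 0,"wx": 0,"wy": 0,"wz": 0,"jaw": 0},{"dx": 2.1,"dy": 0.4,"dz": 0,"wx": 0,"wy": 0,"wz": -0.4,"jaw": 0},{"dx": 0,"dy": 0,"dz": 1,"wx": 0,"wy": 0,"wz": 0,"jaw": 0},{"dx": 0,"dy": 0,"dz": 1,"wx": 0,"wy": 0,"wz": 0,"jaw": 0},{"dx": 0,"dy": 0,"dz": 0,"wx": 0,"wy": 0,"wz": 0,"jaw": 0},{"dx": 0,"dy": 0,"dz": 0,"wx": 0,"wy": 0,"wz": 0,"jaw": 0},{"dx": 0,"dy": 0,"dz": 0,"wx": 0,"wy": 0,"wz": 0,"jaw": 0}]}}

```text
time_s: 25.42
tcp_pos: [0.4508, 0.2644, 0.1373]
eef_rot: [-0.105, 0.995, -0.0, -0.0]
wrist_force: [0.1, -0.6, -0.4]
width: 0.0937
grasp_force: 0.0
```

```bash
python3 - <<'E'
from h import *
go([.4501,.2653],.046)
im=get_image("scene");cv2.imwrite("pics/s7.png",cv2.resize(im[130:290,140:400],None,fx=3,fy=3,interpolation=2)[:,:,::-1])
E
```

```text
t 25.42 tcp [0.4508 0.2644 0.1373] shift cm [0.05 0.1  9.13] yaw-y deg 102.02 z [-0.    -0.001 -1.   ] w 0.0937 gf 0.0 F [ 0.1 -0.6 -0.4] j [-0.87  0.29  0.25  2.04 -0.1   0.82  1.22]
```

View pics/s7.png

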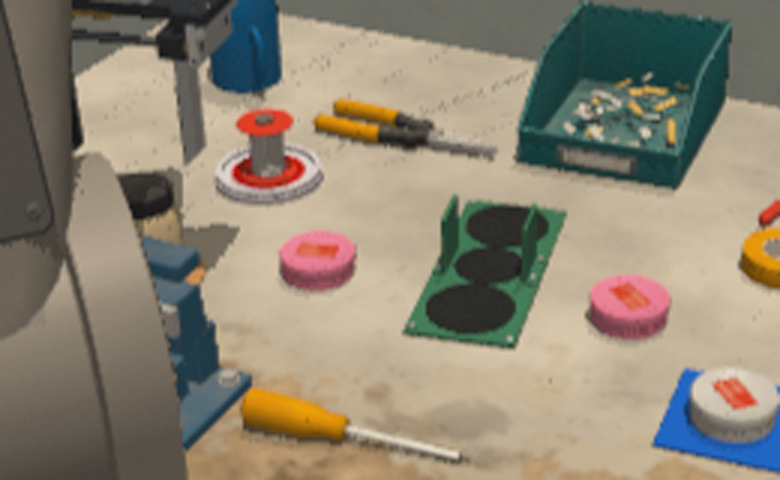

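The reel stands upright in the middle of the stand at crop (265,150), and the caddy is empty. The jar stands upright on the cork mat, so I'm descending to it.

{"method": "move_arm", "body": {"series": [{"dx": 0,"dy": 0.1,"dz": 2,"wx": 0,"wy": 0,"wz": 0,"jaw": 0},{"dx": 0,"dy": 0,"dz": 2.5,"wx": 0,"wy": 0,"wz": 0,"jaw": 0},{"dx": 0,"dy": 0,"dz": 2.5,"wx": 0,"wy": 0,"wz": 0,"jaw": 0},{"dx": 0,"dy": 0,"dz": 1.5,"wx": 0,"wy": 0,"wz": 0,"jaw": 0},{"dx": 0,"dy": 0,"dz": 0.5,"wx": 0,"wy": 0,"wz": 0,"jaw": 0},{"dx": 0,"dy": 0,"dz": 0,"wx": 0,"wy": 0,"wz": 0,"jaw": 0.1},{"dx": 0,"dy": 0,"dz": 0,"wx": 0,"wy": 0,"wz": 0,"jaw": 0.2},{"dx": 0,"dy": 0,"dz": 0,"wx": 0,"wy": 0,"wz": 0,"jaw": 0.3},{"dx": 0,"dy": 0,"dz": 0,"wx": 0,"wy": 0,"wz": 0,"jaw": 0.5},{"dx": 0,"dy": 0,"dz": 0,"wx": 0,"wy": 0,"wz": 0,"jaw": 0.7},{"dx": 0,"dy": 0,"dz": 0,"wx": 0,"wy": 0,"wz": 0,"jaw": 0.7},{"dx": 0,"dy": 0,"dz": 0,"wx": 0,"wy": 0,"wz": 0,"jaw": 0.7}], "grip_force": 15}}

```text
time_s: 26.47
tcp_pos: [0.4502, 0.2659, 0.0481]
eef_rot: [-0.106, 0.994, 0.0, 0.0]
wrist_force: [-0.2, -0.7, 8.3]
width: 0.059
grasp_force: 15.0
```

```bash
python3 - <<'E'
from h import *
go(pad(-.066),.05)
im=get_image("top")
hsv=cv2.cvtColor(im,cv2.COLOR_RGB2HSV);H,S,V=[hsv[...,i].astype(int) for i in range(3)]
for u in(-.066,0,.066):
    p=proj("top",[*pad(u),.0075])[0]; yy,xx=np.mgrid[:420,:560]
    m=blob((V<62)&(S<110)&(np.hypot(xx-p[0],yy-p[1])<19),p)
    print(u,pad(u).round(4),m.sum(),circ("top",m,.0075))
g=(H>60)&(H<95)&(S>80)&(V>30); m=blob(cv2.morphologyEx(g.astype(np.uint8),3,np.ones((3,3)))>0,proj("top",[*C,.006])[0]); print(m.sum(),cv2.minAreaRect(np.float32(back("top",np.argwhere(m)[:,::-1],.006)[:,:2]*1000)))
E
```

```text
t 26.47 tcp [0.4502 0.2659 0.0481] shift cm [ -0.17 -27.55  -0.2 ] yaw-y deg 102.11 z [ 0.001  0.001 -1.   ] w 0.059 gf 15.0 F [-0.2 -0.7  8.3] j [-0.83  0.43  0.22  2.1  -0.15  0.63  1.27]
-0.066 [ 0.5097 -0.003 ] 662 (array([ 0.5159742 , -0.00182943]), np.float64(0.03870867615406502))
0 [0.5743 0.0106] 592 (array([0.57444414, 0.01276312]), np.float64(0.044248178723132275))
0.066 [0.6389 0.0242] 651 (array([0.63238301, 0.0223646 ]), np.float64(0.03923573539670433))
1221 ((574.3120727539062, 10.730392456054688), (208.65211486816406, 87.41233825683594), 11.8670072555542)
```

{"method": "move_arm", "body": {"series": [{"dx": 0,"dy": 0,"dz": -2,"wx": 0,"wy": 0,"wz": 0,"jaw": 0.7},{"dx": 0,"dy": 0,"dz": -3,"wx": 0,"wy": 0,"wz": 0,"jaw": 0.7},{"dx": 0,"dy": -1,"dz": -1,"wx": 0,"wy": 0,"wz": 0,"jaw": 0.7},{"dx": -0.2,"dy": -3,"dz": 0,"wx": 0,"wy": 0,"wz": 0,"jaw": 0.7},{"dx": 0,"dy": -3.5,"dz": 0,"wx": 0,"wy": 0,"wz": 0,"jaw": 0.7},{"dx": 0,"dy": -3.5,"dz": 0,"wx": 0,"wy": 0,"wz": 0,"jaw": 0.7},{"dx": 0,"dy": -3.5,"dz": 0,"wx": 0,"wy": 0,"wz": 0,"jaw": 0.7},{"dx": 0,"dy": -3.5,"dz": 0,"wx": 0,"wy": 0,"wz": 0,"jaw": 0.7},{"dx": 0,"dy": -3.5,"dz": 0,"wx": 0,"wy": 0,"wz": 0,"jaw": 0.7},{"dx": 0,"dy": -3,"dz": 0,"wx": 0,"wy": 0,"wz": 0,"jaw": 0.7},{"dx": 0,"dy": -2,"dz": 0,"wx": 0,"wy": 0,"wz": 0,"jaw": 0.7},{"dx": 0,"dy": -1,"dz": 0,"wx": 0,"wy": 0,"wz": 0,"jaw": 0.7}]}}

```text
time_s: 27.52
tcp_pos: [0.5096, -0.0062, 0.1075]
eef_rot: [-0.104, 0.995, -0.0, 0.0]
wrist_force: [-0.5, -0.6, -1.9]
width: 0.0591
grasp_force: 15.0
```

{"method": "move_arm", "body": {"series": [{"dx": 0,"dy": 0,"dz": 1.5,"wx": 0,"wy": 0,"wz": 0,"jaw": 0.7},{"dx": 0,"dy": 0,"dz": 1.5,"wx": 0,"wy": 0,"wz": 0,"jaw": 0.7},{"dx": 0,"dy": 0,"dz": 0.5,"wx": 0,"wy": 0,"wz": 0,"jaw": 0.7},{"dx": 0,"dy": 0,"dz": 0,"wx": 0,"wy": 0,"wz": 0,"jaw": 0.7},{"dx": 0,"dy": 0,"dz": 0,"wx": 0,"wy": 0,"wz": 0,"jaw": 0.7},{"dx": 0,"dy": 0,"dz": 0,"wx": 0,"wy": 0,"wz": 0,"jaw": 0.7},{"dx": 0,"dy": 0,"dz": 0,"wx": 0,"wy": 0,"wz": 0,"jaw": 0.7},{"dx": 0,"dy": 0,"dz": 0,"wx": 0,"wy": 0,"wz": 0,"jaw": 0.7}]}}

```text
time_s: 28.18
tcp_pos: [0.5099, -0.0026, 0.0731]
eef_rot: [-0.106, 0.994, 0.0, 0.0]
wrist_force: [0.4, 0.1, -0.7]
width: 0.0589
grasp_force: 15.0
```

```bash
python3 - <<'E'
from h import *
go(pad(-.066),.0516)
E
```

```text
t 28.18 tcp [ 0.5099 -0.0026  0.0731] shift cm [ 0.03 -0.04  2.15] yaw-y deg 102.14 z [ 0.001  0.    -1.   ] w 0.0589 gf 15.0 F [ 0.4  0.1 -0.7] j [-0.39  0.38  0.32  2.12 -0.19  0.67  1.84]
```

{"method": "move_arm", "body": {"series": [{"dx": 0.06,"dy": -0.04,"dz": 0.8,"wx": 0,"wy": 0,"wz": 0,"jaw": 0.7},{"dx": 0,"dy": 0,"dz": 0.6,"wx": 0,"wy": 0,"wz": 0,"jaw": 0.7},{"dx": 0,"dy": 0,"dz": 0.4,"wx": 0,"wy": 0,"wz": 0,"jaw": 0.7},{"dx": 0,"dy": 0,"dz": 0.2,"wx": 0,"wy": 0,"wz": 0,"jaw": 0.7},{"dx": 0,"dy": 0,"dz": 0.15,"wx": 0,"wy": 0,"wz": 0,"jaw": 0.7},{"dx": 0,"dy": 0,"dz": 0.1,"wx": 0,"wy": 0,"wz": 0,"jaw": 0.7},{"dx": 0,"dy": 0,"dz": 0,"wx": 0,"wy": 0,"wz": 0,"jaw": 0.7},{"dx": 0,"dy": 0,"dz": 0,"wx": 0,"wy": 0,"wz": 0,"jaw": 0.7},{"dx": 0,"dy": 0,"dz": 0,"wx": 0,"wy": 0,"wz": 0,"jaw": 0.7}]}}

```text
time_s: 28.93
tcp_pos: [0.5092, -0.0034, 0.0503]
eef_rot: [-0.105, 0.994, 0.0, 0.0]
wrist_force: [-3.5, -0.3, 12.1]
width: 0.0589
grasp_force: 15.0
```

```bash
python3 - <<'E'
from h import *
go(pad(-.066),.0516)
E
```

```text
t 28.93 tcp [ 0.5092 -0.0034  0.0503] shift cm [-0.06  0.02 -0.13] yaw-y deg 102.1 z [ 0.  0. -1.] w 0.0589 gf 15.0 F [-3.5 -0.3 12.1] j [-0.37  0.42  0.3   2.13 -0.21  0.62  1.86]
```

{"method": "move_arm", "body": {"series": [{"dx": 0,"dy": 0,"dz": -0.1,"wx": 0,"wy": 0,"wz": 0,"jaw": 0.3},{"dx": 0,"dy": 0,"dz": 0,"wx": 0,"wy": 0,"wz": 0,"jaw": 0.15},{"dx": 0,"dy": 0,"dz": 0,"wx": 0,"wy": 0,"wz": 0,"jaw": 0},{"dx": 0,"dy": 0,"dz": 0,"wx": 0,"wy": 0,"wz": 0,"jaw": 0},{"dx": 0,"dy": 0,"dz": 0,"wx": 0,"wy": 0,"wz": 0,"jaw": 0},{"dx": 0,"dy": 0,"dz": -1,"wx": 0,"wy": 0,"wz": 0,"jaw": 0},{"dx": 0,"dy": 0,"dz": -3,"wx": 0,"wy": 0,"wz": 0,"jaw": 0},{"dx": 0,"dy": 0,"dz": -3,"wx": 0,"wy": 0,"wz": 0,"jaw": 0},{"dx": 0,"dy": 0,"dz": -2,"wx": 0,"wy": 0,"wz": 0,"jaw": 0},{"dx": 0,"dy": 0,"dz": -0.5,"wx": 0,"wy": 0,"wz": 0,"jaw": 0},{"dx": 0.4,"dy": -1,"dz": 0,"wx": 0,"wy": 0,"wz": 0,"jaw": 0},{"dx": 1.2,"dy": -3,"dz": 0,"wx": 0,"wy": 0,"wz": 0,"jaw": 0}]}}

```text
time_s: 29.93
tcp_pos: [0.5023, -0.043, 0.1459]
eef_rot: [-0.108, 0.994, 0.001, 0.0]
wrist_force: [0.4, -0.0, 0.4]
width: 0.0943
grasp_force: 0.0
```

{"method": "move_arm", "body": {"series": [{"dx": 1.3,"dy": -3.2,"dz": 0,"wx": 0,"wy": 0,"wz": 0,"jaw": 0},{"dx": 1.3,"dy": -3.2,"dz": 0,"wx": 0,"wy": 0,"wz": 0,"jaw": 0},{"dx": 1.3,"dy": -3.2,"dz": 0,"wx": 0,"wy": 0,"wz": 0,"jaw": 0},{"dx": 1.3,"dy": -3.2,"dz": 0,"wx": 0,"wy": 0,"wz": 0,"jaw": 0},{"dx": 1.3,"dy": -3,"dz": 0,"wx": 0,"wy": 0,"wz": 0,"jaw": 0},{"dx": 0.9,"dy": -1.8,"dz": 0,"wx": 0,"wy": 0,"wz": 0,"jaw": 0},{"dx": 0,"dy": 0,"dz": 2,"wx": 0,"wy": 0,"wz": 0,"jaw": 0},{"dx": 0,"dy": 0,"dz": 2,"wx": 0,"wy": 0,"wz": 0,"jaw": 0},{"dx": 0,"dy": 0,"dz": 2,"wx": 0,"wy": 0,"wz": 0,"jaw": 0},{"dx": 0,"dy": 0,"dz": 0,"wx": 0,"wy": 0,"wz": 0,"jaw": 0},{"dx": 0,"dy": 0,"dz": 0,"wx": 0,"wy": 0,"wz": 0,"jaw": 0},{"dx": 0,"dy": 0,"dz": 0,"wx": 0,"wy": 0,"wz": 0,"jaw": 0}]}}

```text
time_s: 30.93
tcp_pos: [0.4661, -0.2339, 0.0864]
eef_rot: [-0.105, 0.994, -0.0, -0.0]
wrist_force: [0.8, -1.3, 0.3]
width: 0.0939
grasp_force: 0.0
```

```bash
python3 - <<'E'
from h import *
go([.4658,-.2335],.0275)
E
```

```text
t 30.93 tcp [ 0.4661 -0.2339  0.0864] shift cm [0.02 0.04 5.89] yaw-y deg 102.09 z [-0. -0. -1.] w 0.0939 gf 0.0 F [ 0.8 -1.3  0.3] j [-0.01  0.39  0.43  2.09 -0.24  0.71  2.35]
```

{"method": "move_arm", "body": {"series": [{"dx": 0,"dy": 0,"dz": 2,"wx": 0,"wy": 0,"wz": 0,"jaw": 0},{"dx": 0,"dy": 0,"dz": 2,"wx": 0,"wy": 0,"wz": 0,"jaw": 0},{"dx": 0,"dy": 0,"dz": 1.3,"wx": 0,"wy": 0,"wz": 0,"jaw": 0},{"dx": 0,"dy": 0,"dz": 0.4,"wx": 0,"wy": 0,"wz": 0,"jaw": 0},{"dx": 0,"dy": 0,"dz": 0,"wx": 0,"wy": 0,"wz": 0,"jaw": 0.1},{"dx": 0,"dy": 0,"dz": 0,"wx": 0,"wy": 0,"wz": 0,"jaw": 0.2},{"dx": 0,"dy": 0,"dz": 0,"wx": 0,"wy": 0,"wz": 0,"jaw": 0.3},{"dx": 0,"dy": 0,"dz": 0,"wx": 0,"wy": 0,"wz": 0,"jaw": 0.5},{"dx": 0,"dy": 0,"dz": 0,"wx": 0,"wy": 0,"wz": 0,"jaw": 0.7},{"dx": 0,"dy": 0,"dz": 0,"wx": 0,"wy": 0,"wz": 0,"jaw": 0.7},{"dx": 0,"dy": 0,"dz": 0,"wx": 0,"wy": 0,"wz": 0,"jaw": 0.7},{"dx": 0,"dy": 0,"dz": 0,"wx": 0,"wy": 0,"wz": 0,"jaw": 0.7}]}}

```text
time_s: 31.93
tcp_pos: [0.4668, -0.2334, 0.0296]
eef_rot: [-0.106, 0.994, -0.0, 0.0]
wrist_force: [0.1, 0.7, 8.9]
width: 0.0626
grasp_force: 15.0
```

```bash
python3 - <<'E'
from h import *
go(pad(.066),.033); go([.4658,-.2335],.0275)
im=get_image("top"); cv2.imwrite("pics/t5.png",cv2.resize(im[140:250,240:310],None,fx=5,fy=5,interpolation=2)[:,:,::-1])
E
```

```text
t 31.93 tcp [ 0.4668 -0.2334  0.0296] shift cm [-22.24  21.58  -0.33] yaw-y deg 102.12 z [ 0.001 -0.    -1.   ] w 0.0626 gf 15.0 F [0.1 0.7 8.9] j [ 0.04  0.48  0.37  2.12 -0.31  0.59  2.41]
t 31.93 tcp [ 0.4668 -0.2334  0.0296] shift cm [0.09 0.02 0.21] yaw-y deg 102.12 z [ 0.001 -0.    -1.   ] w 0.0626 gf 15.0 F [0.1 0.7 8.9] j [ 0.04  0.48  0.37  2.12 -0.31  0.59  2.41]
```

View pics/t5.png

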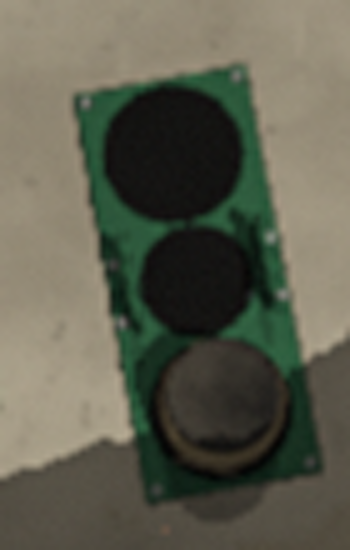

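The jar is back upright on its near pad, with its base centred on the disc in the crop at (222,405). Returning the tin now.

{"method": "move_arm", "body": {"series": [{"dx": 0,"dy": 0,"dz": -2,"wx": 0,"wy": 0,"wz": 0,"jaw": 0.7},{"dx": 0,"dy": 0,"dz": -3,"wx": 0,"wy": 0,"wz": 0,"jaw": 0.7},{"dx": 0,"dy": 0,"dz": -3.5,"wx": 0,"wy": 0,"wz": 0,"jaw": 0.7},{"dx": -1.5,"dy": 0,"dz": -1,"wx": 0,"wy": 0,"wz": 0,"jaw": 0.7},{"dx": -3,"dy": 1,"dz": 0,"wx": 0,"wy": 0,"wz": 0,"jaw": 0.7},{"dx": -3,"dy": 2,"dz": 0,"wx": 0,"wy": 0,"wz": 0,"jaw": 0.7},{"dx": -3,"dy": 2.5,"dz": 0,"wx": 0,"wy": 0,"wz": 0,"jaw": 0.7},{"dx": -3,"dy": 2.5,"dz": 0,"wx": 0,"wy": 0,"wz": 0,"jaw": 0.7},{"dx": -3,"dy": 2.5,"dz": 0,"wx": 0,"wy": 0,"wz": 0,"jaw": 0.7},{"dx": -3,"dy": 2.5,"dz": 0,"wx": 0,"wy": 0,"wz": 0,"jaw": 0.7},{"dx": -1.8,"dy": 2.5,"dz": 0,"wx": 0,"wy": 0,"wz": 0,"jaw": 0.7},{"dx": -1,"dy": 2.5,"dz": 0,"wx": 0,"wy": 0,"wz": 0,"jaw": 0.7}]}}

```text
time_s: 32.98
tcp_pos: [0.6482, -0.0082, 0.1239]
eef_rot: [-0.106, 0.994, -0.0, 0.0]
wrist_force: [-0.3, 0.0, -0.7]
width: 0.0623
grasp_force: 15.0
```

{"method": "move_arm", "body": {"series": [{"dx": 0,"dy": 2.2,"dz": 0,"wx": 0,"wy": 0,"wz": 0,"jaw": 0.7},{"dx": 0,"dy": 1.4,"dz": 0,"wx": 0,"wy": 0,"wz": 0,"jaw": 0.7},{"dx": 0,"dy": 0,"dz": 0,"wx": 0,"wy": 0,"wz": 0,"jaw": 0.7},{"dx": 0,"dy": 0,"dz": 0,"wx": 0,"wy": 0,"wz": 0,"jaw": 0.7},{"dx": 0,"dy": 0,"dz": 2,"wx": 0,"wy": 0,"wz": 0,"jaw": 0.7},{"dx": 0,"dy": 0,"dz": 2,"wx": 0,"wy": 0,"wz": 0,"jaw": 0.7},{"dx": 0,"dy": 0,"dz": 1.5,"wx": 0,"wy": 0,"wz": 0,"jaw": 0.7},{"dx": 0,"dy": 0,"dz": 0,"wx": 0,"wy": 0,"wz": 0,"jaw": 0.7},{"dx": 0,"dy": 0,"dz": 0,"wx": 0,"wy": 0,"wz": 0,"jaw": 0.7},{"dx": 0,"dy": 0,"dz": 0,"wx": 0,"wy": 0,"wz": 0,"jaw": 0.7},{"dx": 0,"dy": 0,"dz": 0,"wx": 0,"wy": 0,"wz": 0,"jaw": 0.7}]}}

```text
time_s: 33.9
tcp_pos: [0.6398, 0.024, 0.0703]
eef_rot: [-0.105, 0.994, -0.0, 0.001]
wrist_force: [0.4, 0.7, 0.6]
width: 0.0629
grasp_force: 15.0
```

```bash
python3 - <<'E'
from h import *
go(pad(.066),.0331)
E
```

```text
t 33.9 tcp [0.6398 0.024  0.0703] shift cm [0.09 0.05 3.72] yaw-y deg 102.07 z [ 0.002  0.    -1.   ] w 0.0629 gf 15.0 F [0.4 0.7 0.6] j [-0.4   0.57  0.36  1.83 -0.27  0.79  1.87]
```

{"method": "move_arm", "body": {"series": [{"dx": -0.05,"dy": 0.04,"dz": 1.5,"wx": 0,"wy": 0,"wz": 0,"jaw": 0.7},{"dx": 0,"dy": 0,"dz": 1,"wx": 0,"wy": 0,"wz": 0,"jaw": 0.7},{"dx": 0,"dy": 0,"dz": 0.5,"wx": 0,"wy": 0,"wz": 0,"jaw": 0.7},{"dx": 0,"dy": 0,"dz": 0.2,"wx": 0,"wy": 0,"wz": 0,"jaw": 0.7},{"dx": 0,"dy": 0,"dz": 0,"wx": 0,"wy": 0,"wz": 0,"jaw": 0.7},{"dx": 0,"dy": 0,"dz": 0,"wx": 0,"wy": 0,"wz": 0,"jaw": 0.7},{"dx": 0,"dy": 0,"dz": 0,"wx": 0,"wy": 0,"wz": 0,"jaw": 0.7},{"dx": 0,"dy": 0,"dz": 0,"wx": 0,"wy": 0,"wz": 0,"jaw": 0.7}]}}

```text
time_s: 34.57
tcp_pos: [0.6397, 0.0251, 0.0374]
eef_rot: [-0.106, 0.994, 0.0, 0.0]
wrist_force: [0.5, 0.1, -0.9]
width: 0.0624
grasp_force: 15.0
```

```bash
python3 - <<'E'
from h import *
go(pad(.066),.0331)
E
```

```text
t 34.57 tcp [0.6397 0.0251 0.0374] shift cm [ 0.1  -0.07  0.43] yaw-y deg 102.12 z [ 0.001  0.    -1.   ] w 0.0624 gf 15.0 F [ 0.5  0.1 -0.9] j [-0.39  0.61  0.34  1.84 -0.29  0.74  1.89]
```

{"method": "move_arm", "body": {"series": [{"dx": -0.04,"dy": -0.07,"dz": 0.2,"wx": 0,"wy": 0,"wz": 0,"jaw": 0.7},{"dx": 0,"dy": 0,"dz": 0.15,"wx": 0,"wy": 0,"wz": 0,"jaw": 0.7},{"dx": 0,"dy": 0,"dz": 0.1,"wx": 0,"wy": 0,"wz": 0,"jaw": 0.7},{"dx": 0,"dy": 0,"dz": 0.05,"wx": 0,"wy": 0,"wz": 0,"jaw": 0.7},{"dx": 0,"dy": 0,"dz": 0,"wx": 0,"wy": 0,"wz": 0,"jaw": 0.7},{"dx": 0,"dy": 0,"dz": 0,"wx": 0,"wy": 0,"wz": 0,"jaw": 0.7},{"dx": 0,"dy": 0,"dz": 0,"wx": 0,"wy": 0,"wz": 0,"jaw": 0.7},{"dx": 0,"dy": 0,"dz": 0,"wx": 0,"wy": 0,"wz": 0,"jaw": 0.7}]}}

```text
time_s: 35.23
tcp_pos: [0.6403, 0.0245, 0.0328]
eef_rot: [-0.105, 0.994, 0.0, 0.0]
wrist_force: [-5.5, 0.5, 14.9]
width: 0.0624
grasp_force: 15.0
```

```bash
python3 - <<'E'
from h import *
go(pad(.066),.0331)
E
```

```text
t 35.23 tcp [0.6403 0.0245 0.0328] shift cm [ 0.15  0.01 -0.03] yaw-y deg 102.1 z [ 0.001  0.    -1.   ] w 0.0624 gf 15.0 F [-5.5  0.5 14.9] j [-0.39  0.62  0.34  1.84 -0.29  0.73  1.89]
```

Seated. Releasing, retreating upward and swinging to the side for a check.

{"method": "move_arm", "body": {"series": [{"dx": 0,"dy": 0,"dz": -0.1,"wx": 0,"wy": 0,"wz": 0,"jaw": 0.3},{"dx": 0,"dy": 0,"dz": 0,"wx": 0,"wy": 0,"wz": 0,"jaw": 0.15},{"dx": 0,"dy": 0,"dz": 0,"wx": 0,"wy": 0,"wz": 0,"jaw": 0},{"dx": 0,"dy": 0,"dz": 0,"wx": 0,"wy": 0,"wz": 0,"jaw": 0},{"dx": 0,"dy": 0,"dz": 0,"wx": 0,"wy": 0,"wz": 0,"jaw": 0},{"dx": 0,"dy": 0,"dz": -1,"wx": 0,"wy": 0,"wz": 0,"jaw": 0},{"dx": 0,"dy": 0,"dz": -3,"wx": 0,"wy": 0,"wz": 0,"jaw": 0},{"dx": 0,"dy": 0,"dz": -3,"wx": 0,"wy": 0,"wz": 0,"jaw": 0},{"dx": 0,"dy": 0,"dz": -3,"wx": 0,"wy": 0,"wz": 0,"jaw": 0},{"dx": 0,"dy": 0,"dz": -3,"wx": 0,"wy": 0,"wz": 0,"jaw": 0},{"dx": 0,"dy": -1,"dz": -2,"wx": 0,"wy": 0,"wz": 0,"jaw": 0},{"dx": 1,"dy": -3,"dz": 0,"wx": 0,"wy": 0,"wz": 0,"jaw": 0}]}}

```text
time_s: 36.23
tcp_pos: [0.6415, -0.0123, 0.1881]
eef_rot: [-0.109, 0.994, 0.001, 0.003]
wrist_force: [1.0, 0.2, 0.1]
width: 0.0943
grasp_force: 0.0
```

{"method": "move_arm", "body": {"series": [{"dx": 1.5,"dy": -3,"dz": 0,"wx": 0,"wy": 0,"wz": 0,"jaw": 0},{"dx": 1.5,"dy": -3,"dz": 0,"wx": 0,"wy": 0,"wz": 0,"jaw": 0},{"dx": 1.5,"dy": -3,"dz": 0,"wx": 0,"wy": 0,"wz": 0,"jaw": 0},{"dx": 1.5,"dy": -3,"dz": 0,"wx": 0,"wy": 0,"wz": 0,"jaw": 0},{"dx": 1.5,"dy": -3,"dz": 0,"wx": 0,"wy": 0,"wz": 0,"jaw": 0},{"dx": 1.5,"dy": -2,"dz": 0,"wx": 0,"wy": 0,"wz": 0,"jaw": 0},{"dx": 1.5,"dy": -1,"dz": 0,"wx": 0,"wy": 0,"wz": 0,"jaw": 0},{"dx": 0,"dy": 0,"dz": 0,"wx": 0,"wy": 0,"wz": 0,"jaw": 0},{"dx": 0,"dy": 0,"dz": 0,"wx": 0,"wy": 0,"wz": 0,"jaw": 0},{"dx": 0,"dy": 0,"dz": 0,"wx": 0,"wy": 0,"wz": 0,"jaw": 0}]}}

```text
time_s: 37.07
tcp_pos: [0.5741, -0.2134, 0.1832]
eef_rot: [-0.106, 0.994, 0.0, 0.0]
wrist_force: [1.3, 0.9, -0.0]
width: 0.0939
grasp_force: 0.0
```

```bash
python3 - <<'E'
from h import *
im=get_image("top"); a=cv2.resize(im[130:260,150:310],None,fx=4,fy=4,interpolation=2); cv2.imwrite("pics/t6.png",a[:,:,::-1])
hsv=cv2.cvtColor(im,cv2.COLOR_RGB2HSV);H,S,V=[hsv[...,i].astype(int) for i in range(3)]
for n,z,near in(("flux_tin",.0295,pad(.066)),("rosin_jar",.0875,pad(-.066)),("solder_spool",.06,[.6355,.2632])):
    for r in silhouettes("top",n):
        c,rad=circ("top",r["pixels"],z); print(n,round(r["p"],2),c.round(4),rad.round(4),"want",np.round(near,4))
E
```

```text
flux_tin 0.97 [0.6395 0.0224] 0.0314 want [0.6389 0.0242]
flux_tin 0.79 [ 0.5573 -0.1183] 0.0293 want [0.6389 0.0242]
rosin_jar 0.88 [ 0.506  -0.0038] 0.0292 want [ 0.5097 -0.003 ]
rosin_jar 0.32 [ 0.6647 -0.193 ] 0.0321 want [ 0.5097 -0.003 ]
solder_spool 0.88 [0.6296 0.2571] 0.0306 want [0.6355 0.2632]
```

View pics/t6.png

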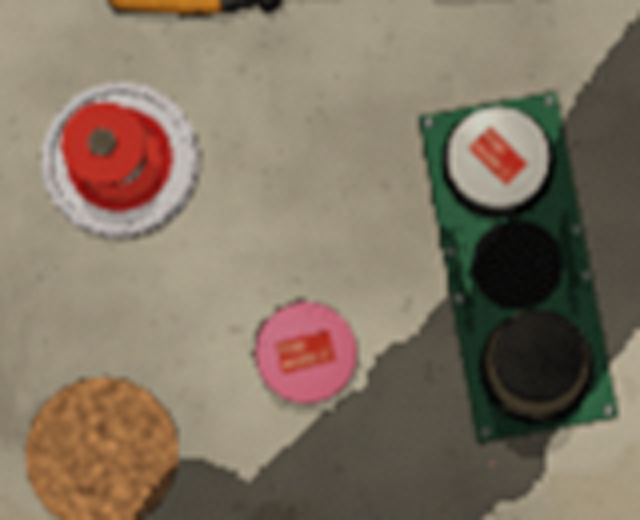

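The top crop shows the reel upright and centred on the stand (the flange at (103,142) fits the camera's viewing angle). The white tin is centred on the far pad at (498,157) and the jar on the near pad at (537,362), both within about 1 mm of where they were first measured. Handing in.

```bash
python3 -c "
from rig import job
print(job.finish_job())"
```

```text
the job is handed in; nothing more can be done
None
```

The job is handed in at about 37 s of the 120 s: the reel stands centred on the reel stand, and the rosin jar and flux tin are back upright on their own pads, within about 1 mm of where I first measured them.

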